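Level and tare the kitchen scale

ROBOT

A 6-joint arm with a two-finger parallel gripper is mounted at the origin on the work surface. World frame = base frame: x ahead of the robot, y to its left, z up, the work surface at z = 0. Lengths are in m, angles in rad, forces in N, time in s.
With the tool pointing down it reaches from about 0.15 to 0.775 m from the base axis. Payload 6.1 kg.
Tool frame: the origin (TCP) lies midway between the tips of the shut fingers; the grasp point (between the pads) lies bot.hold_point_z behind it (bot.hold_point_z is the distance from the TCP to the grasp point, in m); z points along the fingers, y is the line along which they close (so a half turn about z gives the same grasp; the last joint's range is limited). The gripper opens to 85 mm and grips with 20 to 120 N. Pads are 22 mm wide; open, the fingers measure 114 mm over their backs; the gripper's body (76 mm by 85 mm) begins 54 mm behind the grasp point. The pads swing forward as they close: fully open they stand 13 mm farther back than shut.
Start: joints at [1.283, 0.126, -0.04, 1.405, 0, 1.571], TCP at [0.149, 0.503, 0.2] pointing down, gripper open.
Joint ranges: [-2.72, 2.72], [-0.95, 1.95], [-1.27, 1.35], [-1.78, 2.02], [-1.46, 1.47], [-3.14, 3.14]. Speed limits (rad/s): [2.39, 2.39, 3.01, 3.14, 3.14, 3.14].

INTERFACE

Orientations are given as a rotation vector (axis times angle).
In Python, from cell import bot, cams, finish_job gives the robot as it stands.
- The arm moves only by the tool drive_tool, never from a script. Its argument "commands" is a list of rows, each an object of numbers: "x", "y", "z": the shift along the tool's x, y, z in m; "turn": the turn about the tool's z in rad; "hand": the opening, from 0 (shut) to 1 (fully open). A call has exactly 5 rows; each row is the pose to reach, as a shift and turn from the pose commanded when the call began, along the tool's axes at that moment; what a row does not reach only later rows make up. A row lasts 1/8 s, in which the tool goes at most 62.5 mm and 10.7 degrees, less where a joint would pass 70% of its speed; a pose out of reach is approached as far as the arm can. A call with a gripper value outside its range is refused whole. The fingers move at their own pace and stop on an object; "grip_force" is the grip in N (left out, the last holds). Time passes only in rows, so rows that repeat a pose let the fingers close, or fill a call up. It gives the time, the measured TCP pose, the force, the opening and the grip force at its end, in the units of the state.
- bot.state(): the state, without advancing time (a new reading comes with each control period).
- cams.camera(name): name is "scene" or "top" or "wrist"; returns a dict with "pixels" (384x512x3 uint8, red, green, blue), "fx", "fy", "cx", "cy" (pixels), "D" ([k1, k2, p1, p2, k3] as OpenCV has them; the pictures are not rectified), "position" and "orientation" of the camera in the world; the wrist camera has in their place "tool_from_camera" (4x4, takes a point from camera to tool coordinates, whose origin is the TCP and whose axes are the flange's). Camera axes: x right, y up, looking along -z (the intrinsics and any distortion apply to the point x, -y, -z); pixel columns grow to the right and rows downward; lengths in m; the calibration is good to about 2 mm. A picture is of the moment at which its call begins: read the wrist's pose just before it. There is no depth.
- finish_job(): hands the job in; it is judged then, once.
The state is a dict: "clock": time; "joint_positions": joint angles; "qvel": joint speeds; "tau": joint torques, N m; "eef_pos": TCP position; "tool_rot": TCP orientation; "contact_force": force on the tool from outside, world axes, zero at the start; "torque": the same for the moment, N m; "gripper_width": opening from 0.0 (shut) to 1.0 (fully open); "grasp_force": force on a finger pad.
Only numpy, scipy, OpenCV 4.12 (cv2) and the standard library are available. Lean on these libraries where they do the work, as an engineer would, in place of code of your own. Each camera call takes 0.05 s, during which the arm holds its last target. There are 200 camera calls.

TASK

The kitchen scale wobbles because the foot with the black handwheel hangs just clear of the white base: screw that foot down until its rubber pad just touches the base and takes a light load, without jacking the scale up. Then push the blue tare key lightly until it registers, and let go. Keep off the weighing pan, and leave the bowl on it and the things around where they are.

Things in the scene. Friction and masses are not known exactly. Their poses are not given: they have to be found in the camera images.
- scale: Counter scale, 380 x 350 x 142 mm, too heavy to shift; stands at any yaw up to 15 degrees. Origin: on its centre line, level with the underside of its feet (18 mm above the worktop). x points to its back, away from the robot; y to its left; z up. Its control panel, 164 mm wide, slopes at 35 degrees in front of the pan, from x = -205 (z = 25) to x = -105 mm (z = 94).
- pan_edge (a point): Middle of the lower front edge of the weighing pan; the edge runs 190 mm to either side along the scale's y and hangs 15 mm behind the handwheel's axis, 65 mm above the wheel's middle, so an upright gripper fouls the pan; one tilted 40 to 45 degrees, coming in from the front (scale -x) and above, clears it, and may swing 0.65 rad to either side about the vertical.
- wheel_grip (a point): Middle of the black fluted handwheel of the adjustable foot, 45 mm diameter, rim 20 mm high (10 mm above and below this point), axis vertical; at scale x = -130, y = +165 or -165, z = 63 mm. Clockwise seen from above sends wheel, spindle and pad down, 6 mm per turn (0.95 mm per rad). Turns at 0.04 N m, stays where left, and needs 1 to 5 rad to the touch: regrasp it.
- lug_top (a point): Centre of the top of the fixed round boss under the handwheel, 32 mm diameter, 9 mm below the wheel's underside at the start; a 20 mm wide arm runs from it along scale +x to the frame. Otherwise there is free room for fingers around the wheel, 70 mm from its axis, towards the front and both sides.
- pad: Black rubber pad at the foot of the same spindle, 56 mm diameter; origin: centre of its underside; turns with the wheel. The base is uneven (18 mm high, give or take 1.5), so the touch must be felt: from it each rad of wheel adds about 8 N of load, each N about 0.025 N m of torque while turning (half of that soon after a stop). Light load: 1 to 14 N; above 25 N the scale is jacked up.
- key: Tare key: large blue membrane key, 30 x 42 mm, 3 mm proud of the panel, at scale x = -170, y = -28 mm. Origin: centre of its underside; z: its outward normal, leaning 35 degrees from vertical to the front; face at z = +3 mm. Gives 2 mm in all, 4 N per mm, then is hard. Registers at 4 N held 0.15 s; damaged above 35 N. The two small grey keys to its left are not for use.
- pan: The scale's steel weighing pan, 260 x 380 mm, 4 mm thick with a rim hanging to 10 mm below; origin at the centre of the plate's underside, 138 mm above the scale's origin and 15 mm behind it. It may be brushed but not leant on (12 N at most).
- bowl: White bowl standing loose on the pan, 170 mm across, 75 mm high; origin at the centre of its underside.
- tin_a: Lowest of three stacked aluminium tins, 91 mm diameter, 70 mm high; origin at the centre of its underside.
- tin_b: Middle tin, 60 mm high; origin at the centre of its underside.
- tin_c: Top tin, 50 mm high; origin at the centre of its underside.
- jar: Glass jar with cork stopper, 92 mm diameter, 145 mm high; origin at the centre of its underside.
- egg_ring: Pink silicone egg ring, 94 mm diameter, 16 mm high with a tab 38 mm high, lying in front of the scale, to its left; origin at the centre of its underside.
- mill: Dark wooden pepper mill, 56 mm diameter, 165 mm high; origin at the centre of its underside.
- mug: Blue mug, 82 mm diameter, 92 mm high; origin at the centre of its underside.

How it is judged:
By the outcome, as a careful person would: the job done as asked, in the order asked, and still so for the second after the job is handed in, with the robot touching nothing.
It also fails if it takes over 72 s, if anything falls off the work surface, if the arm or the gripper's body presses on something with over 40 N, if the wrist force passes 120 N, or if a joint passes its speed limit or range.

## Working session

There is one attempt and no reset: what is moved stays moved. The work goes in short steps, Python scripts to look and compute and a tool call to move; the robot and the scene stay as the last step left them, time stands still between calls to the robot, and variables do not carry over. Pictures are saved under pics/ and viewed, at most 10 in all, crops included, and the job is handed in when it is done.

Besides the shell and the picture viewer there is one more tool, called after "Call:" by a JSON object that holds its "op" and its "data", one argument or row to a line. drive_tool: Moves the arm, as the interface text tells. Its arguments: {"type":"object","properties":{"commands":{"type":"array","items":{"type":"object","properties":{"x":{"type":"number"},"y":{"type":"number"},"z":{"type":"number"},"turn":{"type":"number"},"hand":{"type":"number"}}}},"grip_force":{"type":"number"}},"required":["commands"]}

```bash
ls; mkdir -p pics; python3 - <<'E'
from cell import bot,cams
import cv2,numpy as np
s=bot.state();print(s,bot.hold_point_z)
for n in ("scene","top"):
    c=cams.camera(n);cv2.imwrite(f"pics/{n}0.png",c["pixels"][:,:,::-1])
    np.savez(f"{n}0.npz",**c)
    print({k:v for k,v in c.items() if k!="pixels"})
a=cv2.imread("pics/scene0.png");b=cv2.imread("pics/top0.png")
E
```

```text
pics
{'clock': 0.0, 'joint_positions': array([ 1.28298617e+00,  1.26370755e-01, -4.06123663e-02,  1.40540693e+00,
       -7.22971300e-06,  1.57079940e+00]), 'qvel': array([-0.00100821,  0.00064089,  0.00033326, -0.00048373, -0.00092953,
        0.00157202]), 'tau': array([-1.55752405e-03, -4.35910964e+01,  3.52925456e+01,  1.70859281e-02,
       -1.92756515e-04, -1.15250796e-06]), 'eef_pos': array([0.14889368, 0.50296076, 0.19963137]), 'tool_rot': array([-4.50505273e-01, -3.10889888e+00,  2.47899657e-03]), 'contact_force': array([ 0.97861642, -0.1631236 ,  0.111715  ]), 'torque': array([-0.05194314, -0.01147403,  0.06192803]), 'grasp_force': 0.0, 'gripper_width': 0.9984864308055149} 0.0187
{'fx': 412.8703201359699, 'fy': 412.8703201359699, 'cx': 261.0007604520941, 'cy': 182.99480515418662, 'D': array([-0.09679455,  0.        ,  0.        ,  0.        ,  0.        ]), 'position': array([1.36789012, 0.66426631, 1.04420442]), 'orientation': array([0.45328837, 0.96322186, 2.11655848])}
{'fx': 458.9906088561846, 'fy': 458.9906088561846, 'cx': 255.5718031132672, 'cy': 186.04511818352734, 'D': array([0.02014833, 0.        , 0.        , 0.        , 0.        ]), 'position': array([ 0.39393195, -0.00571726,  1.70111891]), 'orientation': array([ 0.09148299, -0.0743329 , -1.57156831])}
```

View pics/scene0.png

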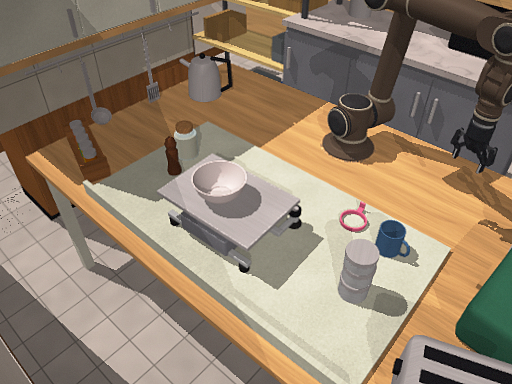

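View pics/top0.png

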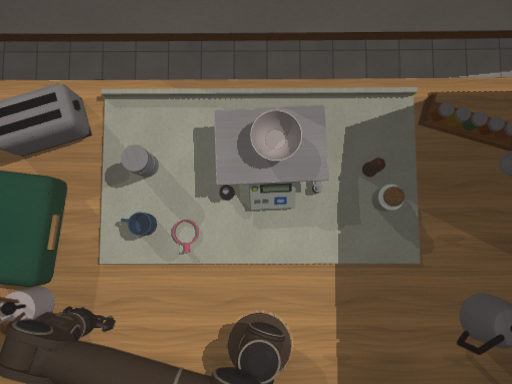

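The top view shows the scale with its pan, and the wheel is black at about (227,192), on the scale's left. The key is blue at about (281,201). In the scene view the wheel is at about (296,214). I'll zoom in to get the features.

```bash
cat > h.py <<'E'
import numpy as np,cv2
from scipy.spatial.transform import Rotation as R
def ray(c,uv):
    K=np.array([[c["fx"],0,c["cx"]],[0,c["fy"],c["cy"]],[0,0,1]],float)
    p=cv2.undistortPoints(np.array([[uv]],float),K,np.array(c["D"],float))[0,0]
    M=R.from_rotvec(c["orientation"]).as_matrix()
    d=M@np.array([p[0],-p[1],-1]);return np.array(c["position"]),d/np.linalg.norm(d)
def tri(rs):
    A=sum(np.eye(3)-np.outer(d,d) for o,d in rs);b=sum((np.eye(3)-np.outer(d,d))@o for o,d in rs)
    p=np.linalg.solve(A,b);return p,[np.linalg.norm((np.eye(3)-np.outer(d,d))@(p-o)) for o,d in rs]
def proj(c,P):
    M=R.from_rotvec(c["orientation"]).as_matrix()
    q=(np.atleast_2d(P)-c["position"])@M;x=q[:,0]/-q[:,2];y=-q[:,1]/-q[:,2]
    r=1+c["D"][0]*(x*x+y*y);return np.c_[c["fx"]*x*r+c["cx"],c["fy"]*y*r+c["cy"]]
def load(n): return dict(np.load(n,allow_pickle=True))
E
python3 - <<'E'
import cv2,numpy as np
a=cv2.imread("pics/top0.png")[95:220,205:340];b=cv2.imread("pics/scene0.png")[145:275,150:310]
a=cv2.convertScaleAbs(a,alpha=1.5)
cv2.imwrite("pics/a.png",cv2.resize(a,None,fx=4.5,fy=4.5,interpolation=2));cv2.imwrite("pics/b.png",cv2.resize(b,None,fx=4.5,fy=4.5,interpolation=2))
E
```

```text
(no output)
```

View pics/a.png

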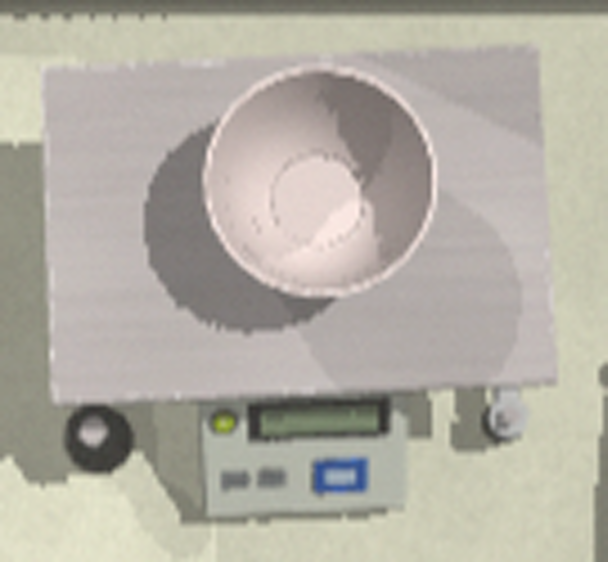

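View pics/b.png

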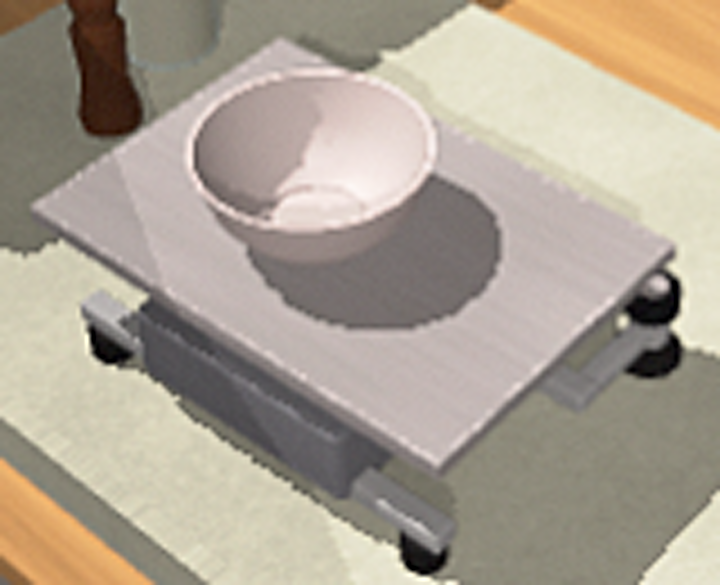

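```bash
cat > fit.py <<'E'
from h import *
from scipy.optimize import least_squares
T,S=load("top0.npz"),load("scene0.npz")
t=lambda u,v:(205+(u+.5)/4.5-.5,95+(v+.5)/4.5-.5)
s=lambda u,v:(150+(u+.5)/4.5-.5,145+(v+.5)/4.5-.5)
L=np.array([[-.115,.19,.142],[-.115,-.19,.142],[.145,.19,.142],[.145,-.19,.142]])
a=[t(53,402),t(555,382),t(43,68),t(537,46)];b=[s(675,248),s(283,40),s(437,468),s(33,207)]
for i in range(4):
    p,e=tri([ray(T,a[i]),ray(S,b[i])]);print(p.round(4),np.round(e,4))
W=lambda q,P:np.atleast_2d(P)@R.from_euler('z',q[2]).as_matrix().T+[q[0],q[1],q[3]]
f=lambda q:np.r_[(proj(T,W(q,L))-a).ravel(),(proj(S,W(q,L))-b).ravel()]
r=least_squares(f,[.55,0,0,.018]);print(r.x.round(4),r.fun.round(1))
print('wheel tri',tri([ray(T,t(99,438)),ray(S,s(655,298))]))
q=r.x
print('wheel',W(q,[-.13,.165,.063]),'key',W(q,[-.17,-.028,.049+.003]))
print(proj(T,W(q,[[-.13,.165,.073],[-.17,-.028,.052]])),t(99,438),t(340,476))
E
python3 fit.py
```

```text
[0.5652 0.1435 0.1574] [0.0003 0.0003]
[ 0.5791 -0.2337  0.1596] [0.0005 0.0005]
[0.8224 0.1528 0.1577] [0.0004 0.0004]
[ 0.837  -0.2244  0.1602] [0.0004 0.0004]
[ 0.6858 -0.0414  0.0363  0.0162] [-0.2  0.3  0.6  0.3 -0.2 -0.5  0.5 -0.1  0.5 -0.3  0.1 -0.   0.1  0.4
 -0.3  0.4]
wheel tri (array([0.54490152, 0.11572456, 0.07526503]), [np.float64(0.0008455466306831344), np.float64(0.0008455466306831219)])
wheel [[0.54989057 0.1187416  0.07917868]] key [[ 0.51692311 -0.07558324  0.06817868]]
[[225.27435289 190.30924744]
 [280.16109809 199.92768332]] (226.61111111111111, 191.94444444444446) (280.1666666666667, 200.38888888888889)
```

Call:
{"op": "drive_tool", "data": {
  "commands": [
    {"x": -0.04,"y": -0.04,"z": -0.02},
    {"x": -0.08,"y": -0.08,"z": -0.04},
    {"x": -0.12,"y": -0.12,"z": -0.06},
    {"x": -0.16,"y": -0.16,"z": -0.08},
    {"x": -0.2,"y": -0.2,"z": -0.1}
  ]
}}

```text
$.commands[0]: bad value
```

Call:
{"op": "drive_tool", "data": {
  "commands": [
    {"x": -0.04,"y": -0.04,"z": -0.02,"turn": 0,"hand": 1},
    {"x": -0.08,"y": -0.08,"z": -0.04,"turn": 0,"hand": 1},
    {"x": -0.12,"y": -0.12,"z": -0.06,"turn": 0,"hand": 1},
    {"x": -0.16,"y": -0.16,"z": -0.08,"turn": 0,"hand": 1},
    {"x": -0.2,"y": -0.2,"z": -0.1,"turn": 0,"hand": 1}
  ]
}}

```text
clock: 0.72
eef_pos: [0.2843, 0.2531, 0.3008]
tool_rot: [0.449, 3.109, -0.0]
contact_force: [0.7, 0.6, 0.4]
gripper_width: 1.002
grasp_force: 0.0
```

```bash
python3 -c "
from h import *
st([.36,.12,.3])"
```

```text
t 0.72 p [0.2843 0.2531 0.3008] q [ 0.728 -0.124 -0.068  1.626 -0.     1.015] F [0.7 0.6 0.4] Tq [ 0.1  -0.09 -0.04] w 1.002 g 0.0
axes x [-0.959  0.283 -0.   ] y [ 0.283  0.959 -0.   ] z [ 0. -0. -1.]
shift [-0.1103 -0.1062  0.0009]
```

Call:
{"op": "drive_tool", "data": {
  "commands": [
    {"x": -0.02,"y": -0.035,"z": -0.03,"turn": -0.1,"hand": 1},
    {"x": -0.04,"y": -0.07,"z": -0.06,"turn": -0.2,"hand": 1},
    {"x": -0.05,"y": -0.11,"z": -0.1,"turn": -0.3,"hand": 1},
    {"x": -0.05,"y": -0.15,"z": -0.14,"turn": -0.4,"hand": 1},
    {"x": -0.04,"y": -0.18,"z": -0.18,"turn": -0.5,"hand": 1}
  ]
}}

```text
clock: 1.35
eef_pos: [0.2748, 0.0706, 0.4669]
tool_rot: [-0.334, 3.107, 0.003]
contact_force: [-36.8, -9.9, -0.8]
gripper_width: 1.001
grasp_force: 0.0
```

```bash
python3 -c "
from h import *
st()"
```

```text
t 1.35 p [0.2748 0.0706 0.4669] q [ 0.252 -0.173  0.295  2.021 -0.     0.038] F [-36.8  -9.9  -0.8] Tq [-0.65  2.51  0.02] w 1.001 g 0.0
axes x [-0.977 -0.212 -0.016] y [-0.212  0.977  0.   ] z [ 0.016  0.004 -1.   ]
```

Call:
{"op": "drive_tool", "data": {
  "commands": [
    {"x": 0,"y": 0,"z": -0.01,"turn": 0,"hand": 1},
    {"x": 0,"y": 0,"z": -0.02,"turn": 0,"hand": 1},
    {"x": 0,"y": 0,"z": -0.03,"turn": 0,"hand": 1},
    {"x": 0,"y": 0,"z": -0.04,"turn": 0,"hand": 1},
    {"x": 0,"y": 0,"z": -0.05,"turn": 0,"hand": 1}
  ]
}}

```text
clock: 1.98
eef_pos: [0.2816, 0.0739, 0.4791]
tool_rot: [-0.329, 3.075, 0.011]
contact_force: [-0.4, 0.8, 0.0]
gripper_width: 1.001
grasp_force: 0.0
```

```bash
python3 -c "
from h import *
st()"
```

```text
t 1.98 p [0.2816 0.0739 0.4791] q [ 0.257 -0.171  0.328  2.02   0.     0.044] F [-0.4  0.8  0. ] Tq [-0.05  0.04 -0.03] w 1.001 g 0.0
axes x [-0.976 -0.211 -0.049] y [-0.211  0.977  0.002] z [ 0.048  0.013 -0.999]
```

Call:
{"op": "drive_tool", "data": {
  "commands": [
    {"x": 0,"y": 0,"z": -0.05,"turn": 0,"hand": 1},
    {"x": 0,"y": 0,"z": -0.1,"turn": 0,"hand": 1},
    {"x": 0,"y": 0,"z": -0.15,"turn": 0,"hand": 1},
    {"x": 0,"y": 0,"z": -0.2,"turn": 0,"hand": 1},
    {"x": 0,"y": 0,"z": -0.25,"turn": 0,"hand": 1}
  ]
}}

```text
clock: 2.6
eef_pos: [0.3036, 0.0793, 0.5054]
tool_rot: [-0.321, 3.013, 0.025]
contact_force: [-1.0, -0.3, -0.3]
gripper_width: 0.997
grasp_force: 0.0
```

```bash
python3 -c "
from h import *
st()"
```

```text
t 2.6 p [0.3036 0.0793 0.5054] q [ 0.256 -0.149  0.413  2.02   0.     0.043] F [-1.  -0.3 -0.3] Tq [-0.01  0.09 -0.06] w 0.997 g 0.0
axes x [-0.971 -0.209 -0.112] y [-0.211  0.978  0.005] z [ 0.109  0.028 -0.994]
```

Call:
{"op": "drive_tool", "data": {
  "commands": [
    {"x": 0,"y": 0,"z": 0,"turn": 0,"hand": 1},
    {"x": 0,"y": 0,"z": 0,"turn": 0,"hand": 1},
    {"x": 0,"y": 0,"z": 0,"turn": 0,"hand": 1},
    {"x": 0,"y": 0,"z": 0,"turn": 0,"hand": 1},
    {"x": 0,"y": 0,"z": 0,"turn": 0,"hand": 1}
  ]
}}

```text
clock: 3.22
eef_pos: [0.3032, 0.0793, 0.5057]
tool_rot: [-0.321, 3.012, 0.026]
contact_force: [-0.1, -0.2, 0.5]
gripper_width: 1.002
grasp_force: 0.0
```

```bash
python3 -c "
from h import *
st()"
```

```text
t 3.23 p [0.3032 0.0793 0.5057] q [ 0.256 -0.15   0.413  2.02   0.     0.043] F [-0.1 -0.2  0.5] Tq [-0.02  0.08 -0.04] w 1.002 g 0.0
axes x [-0.971 -0.209 -0.113] y [-0.211  0.977  0.005] z [ 0.109  0.029 -0.994]
```

Call:
{"op": "drive_tool", "data": {
  "commands": [
    {"x": 0,"y": 0,"z": -0.6,"turn": 0,"hand": 1},
    {"x": 0,"y": 0,"z": -0.6,"turn": 0,"hand": 1},
    {"x": 0,"y": 0,"z": -0.6,"turn": 0,"hand": 1},
    {"x": 0,"y": 0,"z": -0.6,"turn": 0,"hand": 1},
    {"x": 0,"y": 0,"z": -0.6,"turn": 0,"hand": 1}
  ]
}}

```text
clock: 3.85
eef_pos: [0.3201, 0.0837, 0.5322]
tool_rot: [-0.314, 2.949, 0.039]
contact_force: [-0.5, -0.1, 0.6]
gripper_width: 1.002
grasp_force: 0.0
```

```bash
python3 -c "
from h import *
st()"
```

```text
t 3.85 p [0.3201 0.0837 0.5322] q [ 0.256 -0.135  0.491  2.02  -0.     0.043] F [-0.5 -0.1  0.6] Tq [-0.02  0.13 -0.01] w 1.002 g 0.0
axes x [-0.962 -0.207 -0.176] y [-0.211  0.977  0.008] z [ 0.171  0.045 -0.984]
```

Call:
{"op": "drive_tool", "data": {
  "commands": [
    {"x": 0.2,"y": 0,"z": -0.2,"turn": 0,"hand": 1},
    {"x": 0.2,"y": 0,"z": -0.2,"turn": 0,"hand": 1},
    {"x": 0.2,"y": 0,"z": -0.2,"turn": 0,"hand": 1},
    {"x": 0.2,"y": 0,"z": -0.2,"turn": 0,"hand": 1},
    {"x": 0.2,"y": 0,"z": -0.2,"turn": 0,"hand": 1}
  ]
}}

```text
clock: 4.47
eef_pos: [0.1976, 0.0587, 0.5201]
tool_rot: [-0.309, 2.892, 0.056]
contact_force: [-0.0, 1.2, 0.0]
gripper_width: 1.001
grasp_force: 0.0
```

```bash
python3 -c "
from h import *
st()"
```

```text
t 4.47 p [0.1976 0.0587 0.5201] q [ 0.3   -0.394  0.291  2.02  -0.007  0.087] F [-0.   1.2  0. ] Tq [-0.04  0.19 -0.03] w 1.001 g 0.0
axes x [-0.951 -0.204 -0.233] y [-0.212  0.977  0.013] z [ 0.225  0.062 -0.972]
```

Call:
{"op": "drive_tool", "data": {
  "commands": [
    {"x": 0,"y": 0,"z": -0.3,"turn": 0,"hand": 1},
    {"x": 0,"y": 0,"z": -0.3,"turn": 0,"hand": 1},
    {"x": 0,"y": 0,"z": -0.3,"turn": 0,"hand": 1},
    {"x": 0,"y": 0,"z": -0.3,"turn": 0,"hand": 1},
    {"x": 0,"y": 0,"z": -0.3,"turn": 0,"hand": 1}
  ]
}}

```text
clock: 5.1
eef_pos: [0.2245, 0.0653, 0.5536]
tool_rot: [-0.302, 2.832, 0.071]
contact_force: [-0.6, -0.2, -0.5]
gripper_width: 0.999
grasp_force: 0.0
```

Call:
{"op": "drive_tool", "data": {
  "commands": [
    {"x": 0,"y": 0,"z": -0.3,"turn": 0,"hand": 1},
    {"x": 0,"y": 0,"z": -0.3,"turn": 0,"hand": 1},
    {"x": 0,"y": 0,"z": -0.3,"turn": 0,"hand": 1},
    {"x": 0,"y": 0,"z": -0.3,"turn": 0,"hand": 1},
    {"x": 0,"y": 0,"z": -0.3,"turn": 0,"hand": 1}
  ]
}}

```text
clock: 5.72
eef_pos: [0.2347, 0.0674, 0.583]
tool_rot: [-0.296, 2.768, 0.086]
contact_force: [-0.5, 1.1, -0.5]
gripper_width: 1.004
grasp_force: 0.0
```

Call:
{"op": "drive_tool", "data": {
  "commands": [
    {"x": -0.3,"y": 0,"z": -0.3,"turn": 0,"hand": 1},
    {"x": -0.3,"y": 0,"z": -0.3,"turn": 0,"hand": 1},
    {"x": -0.3,"y": 0,"z": -0.3,"turn": 0,"hand": 1},
    {"x": -0.3,"y": 0,"z": -0.3,"turn": 0,"hand": 1},
    {"x": -0.3,"y": 0,"z": -0.3,"turn": 0,"hand": 1}
  ]
}}

```text
clock: 6.35
eef_pos: [0.372, 0.0958, 0.6401]
tool_rot: [-0.288, 2.701, 0.097]
contact_force: [-0.3, -0.3, -0.6]
gripper_width: 1.003
grasp_force: 0.0
```

```bash
python3 -c "
from h import *
st()"
```

```text
t 6.35 p [0.372  0.0958 0.6401] q [ 0.242 -0.075  0.803  2.02   0.012  0.032] F [-0.3 -0.3 -0.6] Tq [-0.13  0.39  0.04] w 1.003 g 0.0
axes x [-0.89  -0.186 -0.415] y [-0.216  0.976  0.024] z [ 0.401  0.111 -0.909]
```

Call:
{"op": "drive_tool", "data": {
  "commands": [
    {"x": 0.2,"y": 0,"z": -0.3,"turn": 0,"hand": 1},
    {"x": 0.2,"y": 0,"z": -0.3,"turn": 0,"hand": 1},
    {"x": 0.2,"y": 0,"z": -0.3,"turn": 0,"hand": 1},
    {"x": 0.2,"y": 0,"z": -0.3,"turn": 0,"hand": 1},
    {"x": 0.2,"y": 0,"z": -0.3,"turn": 0,"hand": 1}
  ]
}}

```text
clock: 6.98
eef_pos: [0.2334, 0.0598, 0.655]
tool_rot: [-0.298, 2.583, 0.155]
contact_force: [0.0, -0.5, -0.6]
gripper_width: 0.997
grasp_force: 0.0
```

Call:
{"op": "drive_tool", "data": {
  "commands": [
    {"x": 0,"y": 0,"z": -0.3,"turn": 0,"hand": 1},
    {"x": 0,"y": 0,"z": -0.3,"turn": 0,"hand": 1},
    {"x": 0,"y": 0,"z": -0.3,"turn": 0,"hand": 1},
    {"x": 0,"y": 0,"z": -0.3,"turn": 0,"hand": 1},
    {"x": 0,"y": 0,"z": -0.3,"turn": 0,"hand": 1}
  ]
}}

```text
clock: 7.6
eef_pos: [0.2411, 0.1085, 0.8286]
tool_rot: [-0.158, 2.215, 0.391]
contact_force: [-0.5, 0.2, -0.6]
gripper_width: 0.997
grasp_force: 0.0
```

Call:
{"op": "drive_tool", "data": {
  "commands": [
    {"x": -0.1,"y": 0,"z": -0.3,"turn": 0,"hand": 1},
    {"x": -0.1,"y": 0,"z": -0.3,"turn": 0,"hand": 1},
    {"x": -0.1,"y": 0,"z": -0.3,"turn": 0,"hand": 1},
    {"x": -0.1,"y": 0,"z": -0.3,"turn": 0,"hand": 1},
    {"x": -0.1,"y": 0,"z": -0.3,"turn": 0,"hand": 1}
  ]
}}

```text
clock: 8.22
eef_pos: [0.2216, 0.1059, 0.9076]
tool_rot: [-0.106, 2.042, 0.421]
contact_force: [0.0, -0.6, -0.9]
gripper_width: 0.996
grasp_force: 0.0
```

Call:
{"op": "drive_tool", "data": {
  "commands": [
    {"x": -0.1,"y": 0,"z": -0.3,"turn": 0,"hand": 1},
    {"x": -0.1,"y": 0,"z": -0.3,"turn": 0,"hand": 1},
    {"x": -0.1,"y": 0,"z": -0.3,"turn": 0,"hand": 1},
    {"x": -0.1,"y": 0,"z": -0.3,"turn": 0,"hand": 1},
    {"x": -0.1,"y": 0,"z": -0.3,"turn": 0,"hand": 1}
  ]
}}

```text
clock: 8.85
eef_pos: [0.1483, 0.0639, 0.9233]
tool_rot: [-0.144, 1.957, 0.47]
contact_force: [0.6, 0.2, -0.4]
gripper_width: 1.002
grasp_force: 0.0
```

```bash
python3 -c "
from h import *
st()"
```

```text
t 8.85 p [0.1483 0.0639 0.9233] q [ 0.45  -0.313  1.345  2.02  -0.021  0.289] F [ 0.6  0.2 -0.4] Tq [-0.35  0.76 -0.09] w 1.002 g 0.0
axes x [-0.425  0.111 -0.898] y [-0.309  0.915  0.259] z [ 0.851  0.387 -0.355]
```

Call:
{"op": "drive_tool", "data": {
  "commands": [
    {"x": 0.048,"y": -0.018,"z": 0.032,"turn": -0.06,"hand": 1},
    {"x": 0.096,"y": -0.036,"z": 0.064,"turn": -0.12,"hand": 1},
    {"x": 0.144,"y": -0.054,"z": 0.096,"turn": -0.18,"hand": 1},
    {"x": 0.192,"y": -0.072,"z": 0.128,"turn": -0.24,"hand": 1},
    {"x": 0.24,"y": -0.09,"z": 0.16,"turn": -0.28,"hand": 1}
  ]
}}

```text
clock: 9.48
eef_pos: [0.1924, 0.068, 0.7148]
tool_rot: [-0.412, 1.901, 0.282]
contact_force: [-0.4, 0.1, 1.0]
gripper_width: 0.999
grasp_force: 0.0
```

```bash
python3 -c "
from h import *
st([.24,.07,.5])"
```

```text
t 9.47 p [0.1924 0.068  0.7148] q [ 0.596 -0.923  0.063  1.355 -0.159  0.06 ] F [-0.4  0.1  1. ] Tq [-0.36  0.69  0.02] w 0.999 g 0.0
axes x [-0.324 -0.148 -0.935] y [-0.413  0.911 -0.001] z [ 0.851  0.386 -0.356]
shift [ 0.185  -0.0176  0.1177]
```

Call:
{"op": "drive_tool", "data": {
  "commands": [
    {"x": 0.06,"y": 0,"z": -0.04,"turn": 0,"hand": 1},
    {"x": 0.12,"y": 0,"z": -0.08,"turn": 0,"hand": 1},
    {"x": 0.15,"y": 0,"z": -0.1,"turn": 0,"hand": 1},
    {"x": 0.15,"y": 0,"z": -0.1,"turn": 0,"hand": 1},
    {"x": 0.15,"y": 0,"z": -0.1,"turn": 0,"hand": 1}
  ]
}}

```text
clock: 10.1
eef_pos: [0.0736, 0.0136, 0.7032]
tool_rot: [-0.426, 1.972, 0.272]
contact_force: [-0.0, 0.6, 0.4]
gripper_width: 0.999
grasp_force: 0.0
```

```bash
python3 -c "
from h import *
st([.24,.07,.5])"
```

```text
t 10.1 p [0.0736 0.0136 0.7032] q [ 0.506 -0.952  0.28   1.669 -0.073  0.035] F [-0.   0.6  0.4] Tq [-0.35  0.77  0.03] w 0.999 g 0.0
axes x [-0.385 -0.174 -0.906] y [-0.413  0.911  0.001] z [ 0.826  0.374 -0.422]
shift [ 0.1103 -0.0174  0.2443]
```

Call:
{"op": "drive_tool", "data": {
  "commands": [
    {"x": 0.3,"y": 0,"z": 0,"turn": 0,"hand": 1},
    {"x": 0.3,"y": 0,"z": 0,"turn": 0,"hand": 1},
    {"x": 0.3,"y": 0,"z": 0,"turn": 0,"hand": 1},
    {"x": 0.3,"y": 0,"z": 0,"turn": 0,"hand": 1},
    {"x": 0.3,"y": 0,"z": 0,"turn": 0,"hand": 1}
  ]
}}

```text
clock: 10.72
eef_pos: [-0.0065, -0.0248, 0.6811]
tool_rot: [-0.441, 2.037, 0.261]
contact_force: [0.1, 0.1, 0.4]
gripper_width: 0.995
grasp_force: 0.0
```

Call:
{"op": "drive_tool", "data": {
  "commands": [
    {"x": 0.3,"y": 0,"z": 0,"turn": 0,"hand": 1},
    {"x": 0.3,"y": 0,"z": 0,"turn": 0,"hand": 1},
    {"x": 0.3,"y": 0,"z": 0,"turn": 0,"hand": 1},
    {"x": 0.3,"y": 0,"z": 0,"turn": 0,"hand": 1},
    {"x": 0.3,"y": 0,"z": 0,"turn": 0,"hand": 1}
  ]
}}

```text
clock: 11.35
eef_pos: [-0.0509, -0.0412, 0.6635]
tool_rot: [-0.448, 2.075, 0.253]
contact_force: [0.5, -0.3, -0.1]
gripper_width: 1.002
grasp_force: 0.0
```

```bash
python3 -c "
from h import *
st([.24,.07,.5])"
```

```text
t 11.35 p [-0.0509 -0.0412  0.6635] q [ 0.474 -0.952  0.525  2.02  -0.041  0.025] F [ 0.5 -0.3 -0.1] Tq [-0.29  0.77  0.04] w 1.002 g 0.0
axes x [-0.47  -0.213 -0.857] y [-0.413  0.911 -0.   ] z [ 0.78   0.354 -0.516]
shift [-0.0204 -0.0188  0.3506]
```

Call:
{"op": "drive_tool", "data": {
  "commands": [
    {"x": 0.02,"y": -0.002,"z": 0.05,"turn": 0,"hand": 1},
    {"x": 0.04,"y": -0.004,"z": 0.1,"turn": 0,"hand": 1},
    {"x": 0.06,"y": -0.006,"z": 0.15,"turn": 0,"hand": 1},
    {"x": 0.08,"y": -0.008,"z": 0.2,"turn": 0,"hand": 1},
    {"x": 0.1,"y": -0.01,"z": 0.25,"turn": 0,"hand": 1}
  ]
}}

```text
clock: 11.98
eef_pos: [0.0851, 0.0106, 0.6221]
tool_rot: [-0.461, 2.138, 0.24]
contact_force: [-0.6, 0.3, 0.0]
gripper_width: 1.002
grasp_force: 0.0
```

```bash
python3 -c "
from h import *
st()"
```

```text
t 11.97 p [0.0851 0.0106 0.6221] q [ 0.559 -0.952  0.171  1.734 -0.111  0.076] F [-0.6  0.3  0. ] Tq [-0.3   0.66 -0.03] w 1.002 g 0.0
axes x [-0.519 -0.235 -0.822] y [-0.412  0.911 -0.001] z [ 0.749  0.338 -0.57 ]
```

Call:
{"op": "drive_tool", "data": {
  "commands": [
    {"x": 0.3,"y": 0,"z": -0.1,"turn": 0,"hand": 1},
    {"x": 0.3,"y": 0,"z": -0.1,"turn": 0,"hand": 1},
    {"x": 0.3,"y": 0,"z": -0.1,"turn": 0,"hand": 1},
    {"x": 0.3,"y": 0,"z": -0.1,"turn": 0,"hand": 1},
    {"x": 0.3,"y": 0,"z": -0.1,"turn": 0,"hand": 1}
  ]
}}

```text
clock: 12.6
eef_pos: [-0.0321, -0.037, 0.6268]
tool_rot: [-0.467, 2.169, 0.233]
contact_force: [-0.3, 0.5, 0.5]
gripper_width: 1.0
grasp_force: 0.0
```

```bash
python3 -c "
from h import *
st()"
```

```text
t 12.6 p [-0.0321 -0.037   0.6268] q [ 0.489 -0.953  0.428  2.02  -0.054  0.038] F [-0.3  0.5  0.5] Tq [-0.26  0.7  -0.02] w 1.0 g 0.0
axes x [-0.543 -0.246 -0.803] y [-0.411  0.912 -0.002] z [ 0.733  0.329 -0.596]
```

Call:
{"op": "drive_tool", "data": {
  "commands": [
    {"x": 0.3,"y": 0,"z": 0.35,"turn": 0,"hand": 1},
    {"x": 0.3,"y": 0,"z": 0.35,"turn": 0,"hand": 1},
    {"x": 0.3,"y": 0,"z": 0.35,"turn": 0,"hand": 1},
    {"x": 0.3,"y": 0,"z": 0.35,"turn": 0,"hand": 1},
    {"x": 0.3,"y": 0,"z": 0.35,"turn": 0,"hand": 1}
  ]
}}

```text
clock: 13.22
eef_pos: [0.0509, -0.0024, 0.5866]
tool_rot: [-0.481, 2.236, 0.218]
contact_force: [-0.5, 0.1, -0.2]
gripper_width: 0.998
grasp_force: 0.0
```

```bash
python3 -c "
from h import *
st()"
```

```text
t 13.22 p [ 0.0509 -0.0024  0.5866] q [ 0.533 -0.952  0.187  1.849 -0.085  0.07 ] F [-0.5  0.1 -0.2] Tq [-0.37  0.69 -0.02] w 0.998 g 0.0
axes x [-0.591 -0.268 -0.761] y [-0.41   0.912 -0.003] z [ 0.694  0.31  -0.649]
```

Call:
{"op": "drive_tool", "data": {
  "commands": [
    {"x": 0.3,"y": 0,"z": 0.2,"turn": 0,"hand": 1},
    {"x": 0.3,"y": 0,"z": 0.2,"turn": 0,"hand": 1},
    {"x": 0.3,"y": 0,"z": 0.2,"turn": 0,"hand": 1},
    {"x": 0.3,"y": 0,"z": 0.2,"turn": 0,"hand": 1},
    {"x": 0.3,"y": 0,"z": 0.2,"turn": 0,"hand": 1}
  ]
}}

```text
clock: 13.85
eef_pos: [0.0877, 0.0108, 0.5423]
tool_rot: [-0.493, 2.3, 0.203]
contact_force: [0.4, 0.3, 0.4]
gripper_width: 0.998
grasp_force: 0.0
```

```bash
python3 -c "
from h import *
st()"
```

```text
t 13.85 p [0.0877 0.0108 0.5423] q [ 0.588 -0.953  0.048  1.781 -0.122  0.115] F [0.4 0.3 0.4] Tq [-0.3   0.59  0.07] w 0.998 g 0.0
axes x [-0.636 -0.288 -0.716] y [-0.409  0.913 -0.003] z [ 0.654  0.29  -0.698]
```

Call:
{"op": "drive_tool", "data": {
  "commands": [
    {"x": 0.3,"y": 0,"z": 0.2,"turn": 0,"hand": 1},
    {"x": 0.3,"y": 0,"z": 0.2,"turn": 0,"hand": 1},
    {"x": 0.3,"y": 0,"z": 0.2,"turn": 0,"hand": 1},
    {"x": 0.3,"y": 0,"z": 0.2,"turn": 0,"hand": 1},
    {"x": 0.3,"y": 0,"z": 0.2,"turn": 0,"hand": 1}
  ]
}}

```text
clock: 14.48
eef_pos: [0.1506, 0.0215, 0.4678]
tool_rot: [-0.502, 2.368, 0.185]
contact_force: [0.8, -0.4, -0.0]
gripper_width: 0.997
grasp_force: 0.0
```

Call:
{"op": "drive_tool", "data": {
  "commands": [
    {"x": 0.015,"y": 0,"z": 0.01,"turn": 0,"hand": 1},
    {"x": 0.025,"y": 0,"z": 0.015,"turn": 0,"hand": 1},
    {"x": 0.03,"y": 0,"z": 0.06,"turn": 0,"hand": 1},
    {"x": 0.03,"y": 0,"z": 0.12,"turn": 0,"hand": 1},
    {"x": 0.03,"y": 0,"z": 0.18,"turn": 0,"hand": 1}
  ]
}}

```text
clock: 15.1
eef_pos: [0.1921, 0.0329, 0.3647]
tool_rot: [-0.499, 2.42, 0.168]
contact_force: [-1.6, -0.4, -0.7]
gripper_width: 1.001
grasp_force: 0.0
```

```bash
python3 -c "
from h import *
st([.40,.05,.25])"
```

```text
t 15.1 p [0.1921 0.0329 0.3647] q [ 1.64  -0.936 -0.387  1.865 -0.636  1.149] F [-1.6 -0.4 -0.7] Tq [-0.25  0.6  -0.06] w 1.001 g 0.0
axes x [-0.714 -0.31  -0.628] y [-0.394  0.919 -0.006] z [ 0.579  0.243 -0.778]
shift [-0.0817 -0.0655  0.2137]
```

Call:
{"op": "drive_tool", "data": {
  "commands": [
    {"x": -0.03,"y": -0.013,"z": 0.02,"turn": 0,"hand": 1},
    {"x": -0.06,"y": -0.026,"z": 0.05,"turn": 0,"hand": 1},
    {"x": -0.082,"y": -0.04,"z": 0.09,"turn": 0,"hand": 1},
    {"x": -0.082,"y": -0.053,"z": 0.13,"turn": 0,"hand": 1},
    {"x": -0.082,"y": -0.065,"z": 0.17,"turn": 0,"hand": 1}
  ]
}}

```text
clock: 15.72
eef_pos: [0.221, 0.0297, 0.3075]
tool_rot: [-0.491, 2.388, 0.168]
contact_force: [-0.6, 0.7, -0.8]
gripper_width: 1.001
grasp_force: 0.0
```

```bash
python3 -c "
from h import *
st([.40,.05,.25])
from cell import cams
c=cams.camera('wrist');np.savez('w1.npz',**c);cv2.imwrite('pics/w1.png',c['pixels'][:,:,::-1]);print(c['tool_from_camera'].round(4),c['D'],c['fx'],c['cx'],c['cy'])"
```

```text
t 15.72 p [0.221  0.0297 0.3075] q [ 2.009 -0.954 -0.547  2.02  -0.71   1.619] F [-0.6  0.7 -0.8] Tq [-0.28  0.58 -0.02] w 1.001 g 0.0
axes x [-0.695 -0.302 -0.652] y [-0.391  0.921 -0.011] z [ 0.604  0.247 -0.758]
shift [-0.093  -0.0506  0.1567]
[[ 3.000e-04  9.644e-01  2.644e-01  6.690e-02]
 [ 1.000e+00 -5.000e-04  8.000e-04  6.000e-04]
 [ 9.000e-04  2.644e-01 -9.644e-01 -1.738e-01]
 [ 0.000e+00  0.000e+00  0.000e+00  1.000e+00]] [-0.01128327  0.          0.          0.          0.        ] 275.76852285678433 256.466134424056 191.59721779918775
```

Call:
{"op": "drive_tool", "data": {
  "commands": [
    {"x": -0.004,"y": 0.03,"z": -0.007,"turn": 0,"hand": 1},
    {"x": -0.008,"y": 0.06,"z": -0.014,"turn": 0,"hand": 1},
    {"x": -0.012,"y": 0.09,"z": -0.02,"turn": 0,"hand": 1},
    {"x": -0.016,"y": 0.127,"z": -0.027,"turn": 0,"hand": 1},
    {"x": -0.016,"y": 0.127,"z": -0.027,"turn": 0,"hand": 1}
  ]
}}

```text
clock: 16.4
eef_pos: [0.1656, 0.1462, 0.3381]
tool_rot: [-0.492, 2.387, 0.166]
contact_force: [0.3, -0.8, -1.1]
gripper_width: 1.0
grasp_force: 0.0
```

```bash
cat >> h.py <<'E'
def wr(goal=None):
    s,M=st(goal);w=s["eef_pos"]-.326*M[:,2];print("wrist",w.round(3),"tilt",np.degrees(np.arccos(-M[2,2])).round(1),"az",np.arctan2(M[1,2],M[0,2]).round(3));return s,M
E
python3 -c "
from h import *
wr([.40,.2,.3])"
```

```text
t 16.4 p [0.1656 0.1462 0.3381] q [ 2.021 -0.695 -0.462  1.857 -0.71   1.634] F [ 0.3 -0.8 -1.1] Tq [-0.32  0.56 -0.03] w 1.0 g 0.0
axes x [-0.694 -0.304 -0.653] y [-0.391  0.92  -0.012] z [ 0.604  0.247 -0.757]
shift [-0.1541 -0.0417  0.1839]
wrist [-0.031  0.066  0.585] tilt 40.8 az 0.388
```

Call:
{"op": "drive_tool", "data": {
  "commands": [
    {"x": -0.02,"y": -0.004,"z": 0.024,"turn": 0,"hand": 1},
    {"x": -0.05,"y": -0.012,"z": 0.06,"turn": 0,"hand": 1},
    {"x": -0.08,"y": -0.02,"z": 0.095,"turn": 0,"hand": 1},
    {"x": -0.115,"y": -0.03,"z": 0.14,"turn": 0,"hand": 1},
    {"x": -0.154,"y": -0.042,"z": 0.184,"turn": 0,"hand": 1}
  ]
}}

```text
clock: 17.02
eef_pos: [0.2571, 0.1769, 0.3029]
tool_rot: [-0.488, 2.413, 0.175]
contact_force: [-0.8, 1.2, 0.6]
gripper_width: 1.0
grasp_force: 0.0
```

```bash
python3 -c "
from h import *
wr([.42,.08,.22])
from cell import cams
c=cams.camera('wrist');np.savez('w1.npz',**c);cv2.imwrite('pics/w1.png',c['pixels'][:,:,::-1])"
```

```text
t 17.02 p [0.2571 0.1769 0.3029] q [ 0.97  -0.828 -0.613  1.181 -0.35   0.46 ] F [-0.8  1.2  0.6] Tq [-0.16  0.64 -0.01] w 1.0 g 0.0
axes x [-0.712 -0.3   -0.635] y [-0.389  0.921 -0.   ] z [ 0.585  0.247 -0.773]
shift [-0.0343 -0.1526  0.1355]
wrist [0.066 0.097 0.555] tilt 39.4 az 0.399
```

Call:
{"op": "drive_tool", "data": {
  "commands": [
    {"x": -0.008,"y": -0.03,"z": 0.035,"turn": 0,"hand": 1},
    {"x": -0.018,"y": -0.065,"z": 0.085,"turn": 0,"hand": 1},
    {"x": -0.03,"y": -0.1,"z": 0.135,"turn": 0,"hand": 1},
    {"x": -0.04,"y": -0.135,"z": 0.185,"turn": 0,"hand": 1},
    {"x": -0.05,"y": -0.167,"z": 0.229,"turn": 0,"hand": 1}
  ]
}}

```text
clock: 17.7
eef_pos: [0.4625, 0.1028, 0.1747]
tool_rot: [-0.485, 2.414, 0.171]
contact_force: [0.9, 1.5, 0.5]
gripper_width: 1.005
grasp_force: 0.0
```

```bash
cat >> h.py <<'E'
def wcam(n,goal=None):
    from cell import cams
    s,M=wr(goal);c=cams.camera('wrist');T=np.array(c.pop('tool_from_camera'))
    Rw=M@T[:3,:3];c["position"]=s["eef_pos"]+M@T[:3,3];c["orientation"]=R.from_matrix(Rw).as_rotvec()
    np.savez(n+'.npz',**c);cv2.imwrite(f'pics/{n}.png',c['pixels'][:,:,::-1]);return c
E
python3 -c "
from h import *
c=wcam('w2',[.4915,.094,.157]);print(proj(c,[[.55,.119,.09],[.517,-.0756,.068]]))"
```

```text
t 17.7 p [0.4625 0.1028 0.1747] q [ 0.086 -0.542 -0.837  0.612  0.193 -0.243] F [0.9 1.5 0.5] Tq [-0.18  0.49  0.04] w 1.005 g 0.0
axes x [-0.713 -0.299 -0.634] y [-0.385  0.923 -0.002] z [ 0.586  0.243 -0.773]
shift [-0.0068 -0.0193  0.0285]
wrist [0.271 0.024 0.427] tilt 39.4 az 0.393
[[239.30615901 191.35972723]
 [ 37.69119673  97.97992269]]
```

View pics/w2.png

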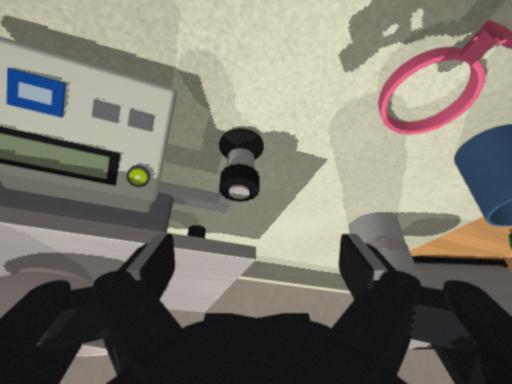

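Image is inverted. The wheel's top hub is at about (238,190), matching the model's prediction of (239,191). The key is at about (37,92), so the fit is good. Approaching now.

Call:
{"op": "drive_tool", "data": {
  "commands": [
    {"x": -0.007,"y": -0.0185,"z": 0.03,"turn": -0.12,"hand": 1},
    {"x": -0.007,"y": -0.0185,"z": 0.06,"turn": -0.24,"hand": 1},
    {"x": -0.007,"y": -0.0185,"z": 0.085,"turn": -0.36,"hand": 1},
    {"x": -0.007,"y": -0.0185,"z": 0.11,"turn": -0.45,"hand": 1},
    {"x": -0.007,"y": -0.0185,"z": 0.12,"turn": -0.45,"hand": 1}
  ]
}}

```text
clock: 18.38
eef_pos: [0.5427, 0.1196, 0.0846]
tool_rot: [-1.012, 2.242, -0.023]
contact_force: [-0.1, -0.6, -0.1]
gripper_width: 1.002
grasp_force: 0.0
```

```bash
python3 -c "
from h import *
c=wcam('w3',[.562,.124,.064]);print(proj(c,[[.55,.119,.09],[.55,.119,.07]]))"
```

```text
t 18.38 p [0.5427 0.1196 0.0846] q [ 0.113 -0.284 -0.907  0.286  0.178 -0.674] F [-0.1 -0.6 -0.1] Tq [-0.28  0.56 -0.02] w 1.002 g 0.0
axes x [-0.476 -0.672 -0.568] y [-0.66   0.699 -0.274] z [ 0.581  0.244 -0.776]
shift [-0.0004 -0.004   0.0283]
wrist [0.353 0.04  0.338] tilt 39.1 az 0.398
[[245.78684178 227.47779001]
 [254.07281456 204.44187108]]
```

View pics/w3.png

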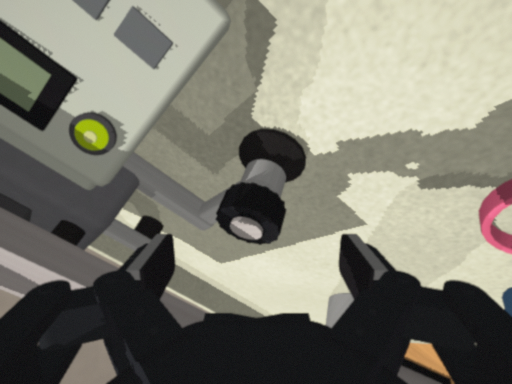

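Wheel's top centre is at (246,229), as predicted and centred between the fingers. Going in and closing.

Call:
{"op": "drive_tool", "data": {
  "commands": [
    {"x": 0,"y": -0.004,"z": 0.012,"turn": 0,"hand": 1},
    {"x": 0,"y": -0.004,"z": 0.022,"turn": 0,"hand": 1},
    {"x": 0,"y": -0.004,"z": 0.028,"turn": 0,"hand": 1},
    {"x": 0,"y": -0.004,"z": 0.028,"turn": 0,"hand": 1},
    {"x": 0,"y": -0.004,"z": 0.028,"turn": 0,"hand": 0.6}
  ],
  "grip_force": 30
}}

```text
clock: 19.05
eef_pos: [0.5621, 0.1247, 0.0655]
tool_rot: [-1.014, 2.239, -0.023]
contact_force: [-0.9, 0.1, 0.9]
gripper_width: 0.819
grasp_force: 0.0
```

```bash
python3 -c "
from h import *
wr()"
```

```text
t 19.05 p [0.5621 0.1247 0.0655] q [ 0.119 -0.218 -0.911  0.212  0.176 -0.67 ] F [-0.9  0.1  0.9] Tq [-0.26  0.54  0.01] w 0.819 g 0.0
axes x [-0.473 -0.673 -0.569] y [-0.661  0.698 -0.276] z [ 0.582  0.246 -0.775]
wrist [0.372 0.045 0.318] tilt 39.2 az 0.399
```

Call:
{"op": "drive_tool", "data": {
  "commands": [
    {"x": 0,"y": 0,"z": 0,"turn": 0,"hand": 0.2},
    {"x": 0,"y": 0,"z": 0,"turn": 0,"hand": 0.2},
    {"x": 0,"y": 0,"z": 0,"turn": 0,"hand": 0.2},
    {"x": 0,"y": 0,"z": 0,"turn": 0,"hand": 0.2},
    {"x": 0,"y": 0,"z": 0,"turn": 0,"hand": 0.2}
  ],
  "grip_force": 30
}}

```text
clock: 19.68
eef_pos: [0.5605, 0.1273, 0.0657]
tool_rot: [-1.018, 2.236, -0.015]
contact_force: [-15.5, 6.7, 10.9]
gripper_width: 0.296
grasp_force: 27.0
```

```bash
python3 -c "
from h import *
c=wcam('w4')"
```

```text
t 19.68 p [0.5605 0.1273 0.0657] q [ 0.121 -0.219 -0.912  0.214  0.181 -0.671] F [-15.5   6.7  10.9] Tq [0.95 1.65 1.55] w 0.296 g 27.048402009531856
axes x [-0.47  -0.673 -0.571] y [-0.665  0.695 -0.272] z [ 0.58   0.252 -0.775]
wrist [0.371 0.045 0.318] tilt 39.2 az 0.41
```

View pics/w4.png

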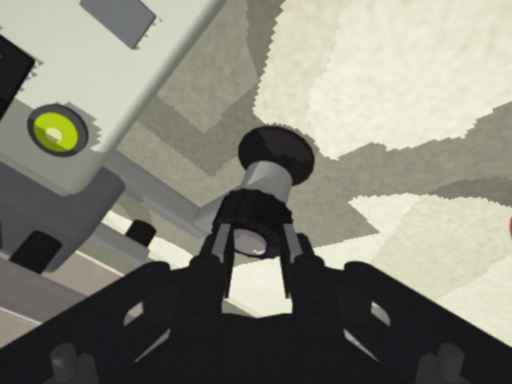

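```bash
python3 - <<'E'
from h import *
for n in ("w3","w4"):
    c=load(n+".npz");im=c["pixels"].copy()
    C=np.array([.55,.119,.08]);a=np.linspace(0,2*np.pi,60)
    for z in (-.01,.01):
        for u,v in proj(c,C+np.c_[.0225*np.cos(a),.0225*np.sin(a),0*a+z]): im[int(round(v)),int(round(u))]=[255,0,0]
    for u,v in proj(c,C+np.c_[.028*np.cos(a),.028*np.sin(a),0*a-.055]): im[int(round(v)),int(round(u))]=[0,255,0]
    cv2.imwrite(f"pics/{n}o.png",cv2.resize(im[110:310,180:330,::-1],None,fx=2.6,fy=2.6,interpolation=0))
a=[cv2.convertScaleAbs(cv2.imread(f"pics/{n}o.png"),alpha=1.8) for n in("w3","w4")]
cv2.imwrite("pics/wo.png",np.hstack(a))
E
```

```text
(no output)
```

View pics/wo.png

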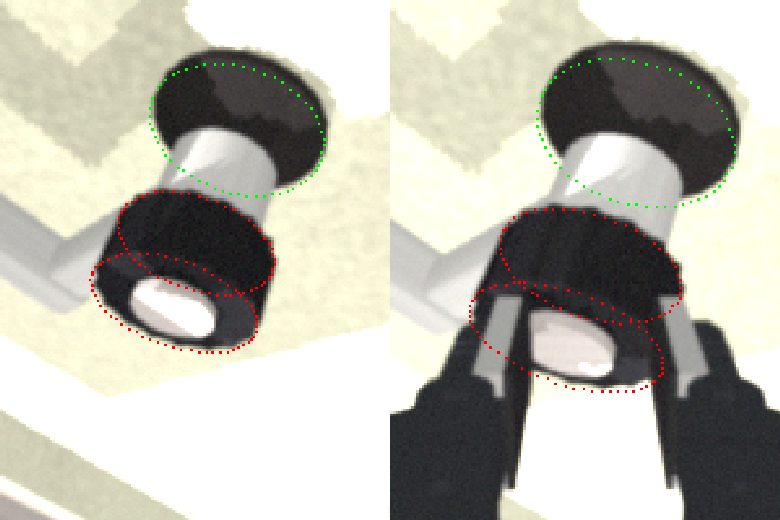

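```bash
python3 - <<'E'
from h import *
from cell import bot
s=bot.state();M=R.from_rotvec(s["tool_rot"]).as_matrix();p0=np.array([.562,.1245,.0655])
q=[.6858,-.0414,.0363,.0165];S=R.from_euler('z',q[2]).as_matrix()
for hx,hy in((.038,.0425),(.0425,.038)):
  for adv in(0,.006,.012):
    o=[]
    for th in(0,.2,.4,.6,.8,1.0):   # relative to present
        Mt=M@R.from_euler('z',th).as_matrix();g=np.linspace(-1,1,21)
        P=np.array([[a*hx,b*hy,-.0727-k] for a in g for b in g for k in np.linspace(0,.1,21)])
        L=((P@Mt.T+p0+adv*M[:,2])-[q[0],q[1],q[3]])@S
        m=(L[:,2]>.124)&(L[:,2]<.146); o.append(round(1000*(-.115-L[m,0].max()),1))
    print(hx,adv,o)
E
```

```text
0.038 0 [np.float64(-0.4), np.float64(-0.2), np.float64(1.9), np.float64(5.7), np.float64(13.4), np.float64(11.9)]
0.038 0.006 [np.float64(-4.0), np.float64(-3.7), np.float64(-1.6), np.float64(5.1), np.float64(11.9), np.float64(8.4)]
0.038 0.012 [np.float64(-7.5), np.float64(-7.3), np.float64(-2.2), np.float64(6.7), np.float64(10.3), np.float64(4.9)]
0.0425 0 [np.float64(0.2), np.float64(-0.6), np.float64(0.5), np.float64(3.4), np.float64(9.0), np.float64(8.6)]
0.0425 0.006 [np.float64(-3.3), np.float64(-4.1), np.float64(-3.0), np.float64(1.7), np.float64(7.2), np.float64(5.1)]
0.0425 0.012 [np.float64(-6.9), np.float64(-7.6), np.float64(-3.6), np.float64(2.2), np.float64(5.7), np.float64(1.6)]
```

Call:
{"op": "drive_tool", "data": {
  "commands": [
    {"x": 0,"y": 0,"z": 0,"turn": 0,"hand": 0.9},
    {"x": 0,"y": 0,"z": 0,"turn": 0,"hand": 0.9},
    {"x": 0,"y": 0,"z": 0,"turn": 0.15,"hand": 0.9},
    {"x": 0,"y": 0,"z": 0.002,"turn": 0.3,"hand": 0.9},
    {"x": 0,"y": 0,"z": 0.007,"turn": 0.42,"hand": 0.9}
  ],
  "grip_force": 30
}}

```text
clock: 20.35
eef_pos: [0.5666, 0.126, 0.0602]
tool_rot: [-0.52, 2.408, 0.161]
contact_force: [0.7, -0.6, -0.7]
gripper_width: 0.9
grasp_force: 0.0
```

Call:
{"op": "drive_tool", "data": {
  "commands": [
    {"x": 0,"y": 0,"z": 0,"turn": 0,"hand": 0.6},
    {"x": 0,"y": 0,"z": 0,"turn": 0,"hand": 0.3},
    {"x": 0,"y": 0,"z": 0,"turn": 0,"hand": 0.2},
    {"x": 0,"y": 0,"z": 0,"turn": 0,"hand": 0.2},
    {"x": 0,"y": 0,"z": 0,"turn": 0,"hand": 0.2}
  ],
  "grip_force": 30
}}

```text
clock: 20.98
eef_pos: [0.5665, 0.1256, 0.0604]
tool_rot: [-0.526, 2.407, 0.158]
contact_force: [-2.9, -4.2, 3.9]
gripper_width: 0.48
grasp_force: 29.6
```

```bash
python3 -c "
from h import *
wr()"
```

```text
t 20.98 p [0.5665 0.1256 0.0604] q [ 0.122 -0.202 -0.913  0.194  0.172 -0.249] F [-2.9 -4.2  3.9] Tq [-0.87  0.5  -0.46] w 0.48 g 29.63653475046158
axes x [-0.701 -0.33  -0.632] y [-0.41   0.912 -0.022] z [ 0.583  0.244 -0.775]
wrist [0.376 0.046 0.313] tilt 39.2 az 0.396
```

Call:
{"op": "drive_tool", "data": {
  "commands": [
    {"x": 0,"y": 0,"z": 0,"turn": 0.14,"hand": 0.2},
    {"x": 0,"y": 0,"z": 0,"turn": 0.28,"hand": 0.2},
    {"x": 0,"y": 0,"z": 0,"turn": 0.42,"hand": 0.2},
    {"x": 0,"y": 0,"z": 0,"turn": 0.56,"hand": 0.2},
    {"x": 0,"y": 0,"z": 0,"turn": 0.7,"hand": 0.2}
  ],
  "grip_force": 30
}}

```text
clock: 21.6
eef_pos: [0.5716, 0.1173, 0.0641]
tool_rot: [0.355, 2.479, 0.432]
contact_force: [-9.2, -41.8, 22.4]
gripper_width: 0.261
grasp_force: 31.5
```

```bash
python3 -c "
from h import *
c=wcam('w5');im=c['pixels'][110:310,160:350,::-1];cv2.imwrite('pics/w5c.png',cv2.resize(cv2.convertScaleAbs(im,alpha=2),None,fx=3,fy=3))"
```

```text
t 21.6 p [0.5716 0.1173 0.0641] q [ 0.117 -0.204 -0.909  0.192  0.153  0.455] F [ -9.2 -41.8  22.4] Tq [-6.39 -0.46 -4.54] w 0.261 g 31.483540961053222
axes x [-0.789  0.345 -0.508] y [0.153 0.912 0.382] z [ 0.595  0.224 -0.772]
wrist [0.378 0.044 0.316] tilt 39.4 az 0.36
```

View pics/w5c.png

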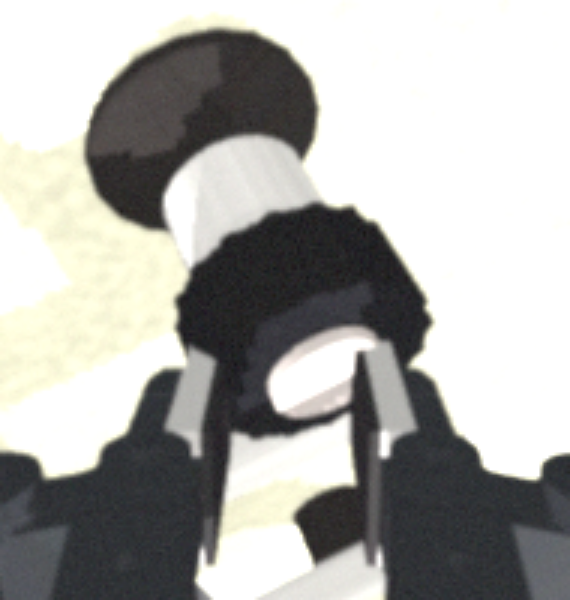

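The pads slipped up off the rim, because a rolled pinch is unstable. I'll back out, shut the fingers and use the fingertip edge as a rack to drag the front of the rim towards +y (clockwise).

Call:
{"op": "drive_tool", "data": {
  "commands": [
    {"x": 0,"y": 0,"z": 0,"turn": 0,"hand": 0.9},
    {"x": 0,"y": 0,"z": 0,"turn": 0,"hand": 0.9},
    {"x": 0,"y": 0,"z": -0.01,"turn": -0.1,"hand": 0.9},
    {"x": 0,"y": 0,"z": -0.035,"turn": -0.25,"hand": 0.9},
    {"x": 0,"y": 0,"z": -0.07,"turn": -0.4,"hand": 0.9}
  ],
  "grip_force": 30
}}

```text
clock: 22.28
eef_pos: [0.524, 0.1098, 0.1132]
tool_rot: [-0.17, 2.476, 0.289]
contact_force: [0.2, 0.6, 0.5]
gripper_width: 0.904
grasp_force: 0.0
```

Call:
{"op": "drive_tool", "data": {
  "commands": [
    {"x": 0,"y": 0,"z": -0.01,"turn": -0.12,"hand": 0},
    {"x": 0,"y": 0,"z": -0.01,"turn": -0.24,"hand": 0},
    {"x": 0,"y": 0,"z": -0.01,"turn": -0.24,"hand": 0},
    {"x": 0,"y": 0,"z": -0.01,"turn": -0.24,"hand": 0},
    {"x": 0,"y": 0,"z": -0.01,"turn": -0.24,"hand": 0}
  ],
  "grip_force": 30
}}

```text
clock: 22.9
eef_pos: [0.5195, 0.1069, 0.1215]
tool_rot: [-0.453, 2.425, 0.187]
contact_force: [-1.0, -0.0, 0.3]
gripper_width: -0.002
grasp_force: 0.0
```

```bash
python3 -c "
from h import *
from cell import bot
M=R.from_rotvec(bot.state()['tool_rot']).as_matrix()
C=np.array([.55,.119,.080]);h=M[:,2]*[1,1,0];h/=np.linalg.norm(h);y=M[:,1]
# contact corner at tool x=-.011 ; TCP so corner touches rim, 10 mm short, 16 mm to -y
g=C-.0225*h-.010*h-.016*y-M@[-.011,0,0]
c=wcam('w6',g);im=c['pixels'][90:290,140:370,::-1];cv2.imwrite('pics/w6c.png',cv2.resize(cv2.convertScaleAbs(im,alpha=2),None,fx=2.5,fy=2.5));print(g,M.T@h)"
```

```text
t 22.9 p [0.5195 0.1069 0.1215] q [ 0.081 -0.374 -0.874  0.413  0.199 -0.221] F [-1.  -0.   0.3] Tq [-0.24  0.57  0.01] w -0.002 g 0.0
axes x [-0.726 -0.274 -0.631] y [-0.367  0.93   0.019] z [ 0.582  0.246 -0.775]
shift [ 0.0369 -0.0175  0.0324]
wrist [0.33  0.027 0.374] tilt 39.2 az 0.4
[0.51796079 0.08846163 0.07275067] [-0.77493916  0.02338821  0.63160295]
```

View pics/w6c.png

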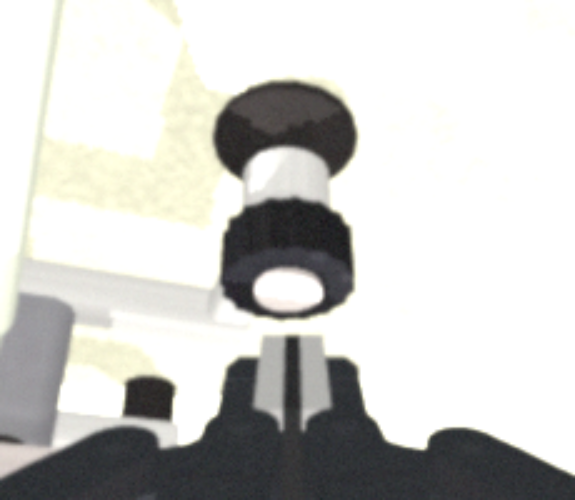

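Shut fingers show at u about 260–328, v about 335 of the crop, with the tip edge in line with the wheel. I'll descend in front of the rim and feel for contact.

Call:
{"op": "drive_tool", "data": {
  "commands": [
    {"x": 0.02,"y": -0.006,"z": 0,"turn": 0,"hand": 0},
    {"x": 0.037,"y": -0.012,"z": 0.01,"turn": 0,"hand": 0},
    {"x": 0.037,"y": -0.0175,"z": 0.032,"turn": 0,"hand": 0},
    {"x": 0.035,"y": -0.0175,"z": 0.0337,"turn": 0,"hand": 0},
    {"x": 0.032,"y": -0.0174,"z": 0.036,"turn": 0,"hand": 0}
  ]
}}

```text
clock: 23.58
eef_pos: [0.524, 0.0908, 0.0739]
tool_rot: [-0.454, 2.424, 0.187]
contact_force: [-0.1, -0.3, 0.1]
gripper_width: 0.0
grasp_force: 0.0
```

```bash
cat > fr.py <<'E'
from h import *
from cell import bot
s,M=wr();h=M[:,2]*[1,1,0];h/=np.linalg.norm(h);y=np.array([-h[1],h[0],0]);F=s["contact_force"];C=np.array([.55,.119,.08])
d=s["eef_pos"]-C;print("Fh %.1f Fy %.1f Fz %.1f"%(F@h,F@y,F[2]),"rel h %.4f y %.4f z %.4f"%(d@h,d@y,d[2]),"h tool",(M.T@h).round(3),"y tool",(M.T@y).round(3))
E
python3 fr.py
```

```text
t 23.57 p [0.524  0.0908 0.0739] q [ 0.032 -0.318 -0.953  0.286  0.229 -0.261] F [-0.1 -0.3  0.1] Tq [-0.22  0.52 -0.  ] w 0.0 g 0.0
axes x [-0.725 -0.274 -0.632] y [-0.368  0.93   0.018] z [ 0.582  0.246 -0.775]
wrist [0.334 0.011 0.327] tilt 39.2 az 0.399
Fh -0.2 Fy -0.2 Fz 0.1 rel h -0.0349 y -0.0159 z -0.0061 h tool [-0.775  0.023  0.632] y tool [0.029 1.    0.   ]
```

Call:
{"op": "drive_tool", "data": {
  "commands": [
    {"x": -0.001,"y": 0.008,"z": 0.001,"turn": 0,"hand": 0},
    {"x": -0.0025,"y": 0.01,"z": 0.002,"turn": 0,"hand": 0},
    {"x": -0.004,"y": 0.01,"z": 0.003,"turn": 0,"hand": 0},
    {"x": -0.005,"y": 0.01,"z": 0.004,"turn": 0,"hand": 0},
    {"x": -0.005,"y": 0.01,"z": 0.004,"turn": 0,"hand": 0}
  ]
}}

```text
clock: 24.2
eef_pos: [0.5262, 0.1022, 0.0738]
tool_rot: [-0.454, 2.424, 0.186]
contact_force: [0.2, -0.7, -0.9]
gripper_width: 0.003
grasp_force: 0.0
```

```bash
python3 fr.py
```

```text
t 24.2 p [0.5262 0.1022 0.0738] q [ 0.066 -0.313 -0.951  0.276  0.208 -0.233] F [ 0.2 -0.7 -0.9] Tq [-0.25  0.5  -0.04] w 0.003 g 0.0
axes x [-0.725 -0.274 -0.632] y [-0.368  0.93   0.018] z [ 0.582  0.245 -0.775]
wrist [0.336 0.022 0.326] tilt 39.2 az 0.399
Fh -0.1 Fy -0.7 Fz -0.9 rel h -0.0285 y -0.0062 z -0.0062 h tool [-0.775  0.022  0.632] y tool [ 0.029  1.    -0.   ]
```

Call:
{"op": "drive_tool", "data": {
  "commands": [
    {"x": -0.001,"y": 0,"z": 0.0008,"turn": 0,"hand": 0},
    {"x": -0.002,"y": 0,"z": 0.0016,"turn": 0,"hand": 0},
    {"x": -0.003,"y": 0,"z": 0.0024,"turn": 0,"hand": 0},
    {"x": -0.004,"y": 0,"z": 0.0032,"turn": 0,"hand": 0},
    {"x": -0.004,"y": 0,"z": 0.0032,"turn": 0,"hand": 0}
  ]
}}

```text
clock: 24.82
eef_pos: [0.5309, 0.1042, 0.0738]
tool_rot: [-0.454, 2.424, 0.186]
contact_force: [-0.3, -0.3, -0.1]
gripper_width: 0.002
grasp_force: 0.0
```

```bash
python3 fr.py
```

```text
t 24.82 p [0.5309 0.1042 0.0738] q [ 0.07  -0.302 -0.944  0.27   0.205 -0.23 ] F [-0.3 -0.3 -0.1] Tq [-0.21  0.6  -0.02] w 0.002 g 0.0
axes x [-0.725 -0.275 -0.632] y [-0.368  0.93   0.018] z [ 0.582  0.246 -0.775]
wrist [0.341 0.024 0.326] tilt 39.2 az 0.399
Fh -0.3 Fy -0.1 Fz -0.1 rel h -0.0233 y -0.0063 z -0.0062 h tool [-0.775  0.022  0.632] y tool [0.029 1.    0.   ]
```

Call:
{"op": "drive_tool", "data": {
  "commands": [
    {"x": 0.008,"y": -0.003,"z": 0.01,"turn": 0,"hand": 0},
    {"x": 0.0165,"y": -0.004,"z": 0.02,"turn": 0,"hand": 0},
    {"x": 0.0135,"y": -0.004,"z": 0.0225,"turn": 0,"hand": 0},
    {"x": 0.011,"y": -0.004,"z": 0.0245,"turn": 0,"hand": 0},
    {"x": 0.0085,"y": -0.004,"z": 0.0265,"turn": 0,"hand": 0}
  ]
}}

```text
clock: 25.45
eef_pos: [0.5423, 0.1047, 0.0485]
tool_rot: [-0.454, 2.423, 0.186]
contact_force: [0.4, 0.2, -0.0]
gripper_width: 0.001
grasp_force: 0.0
```

```bash
python3 fr.py
```

```text
t 25.45 p [0.5423 0.1047 0.0485] q [ 0.07  -0.243 -0.971  0.185  0.206 -0.23 ] F [ 0.4  0.2 -0. ] Tq [-0.24  0.57 -0.07] w 0.001 g 0.0
axes x [-0.724 -0.274 -0.633] y [-0.368  0.93   0.018] z [ 0.583  0.246 -0.774]
wrist [0.352 0.025 0.301] tilt 39.3 az 0.399
Fh 0.4 Fy 0.1 Fz -0.0 rel h -0.0126 y -0.0102 z -0.0315 h tool [-0.774  0.022  0.633] y tool [0.028 1.    0.   ]
```

Call:
{"op": "drive_tool", "data": {
  "commands": [
    {"x": -0.0008,"y": 0,"z": 0.0006,"turn": 0,"hand": 0},
    {"x": -0.0016,"y": 0,"z": 0.0013,"turn": 0,"hand": 0},
    {"x": -0.0024,"y": 0,"z": 0.002,"turn": 0,"hand": 0},
    {"x": -0.003,"y": 0,"z": 0.0025,"turn": 0,"hand": 0},
    {"x": -0.003,"y": 0,"z": 0.0025,"turn": 0,"hand": 0}
  ]
}}

```text
clock: 26.08
eef_pos: [0.5449, 0.1059, 0.0478]
tool_rot: [-0.454, 2.425, 0.186]
contact_force: [-7.6, -3.4, 6.0]
gripper_width: 0.0
grasp_force: 3.8
```

```bash
python3 fr.py
```

```text
t 26.07 p [0.5449 0.1059 0.0478] q [ 0.073 -0.235 -0.967  0.182  0.204 -0.228] F [-7.6 -3.4  6. ] Tq [-0.28  0.94  0.04] w 0.0 g 3.84660467505455
axes x [-0.725 -0.274 -0.632] y [-0.368  0.93   0.018] z [ 0.582  0.245 -0.775]
wrist [0.355 0.026 0.3  ] tilt 39.2 az 0.399
Fh -8.3 Fy -0.2 Fz 6.0 rel h -0.0098 y -0.0101 z -0.0322 h tool [-0.775  0.022  0.632] y tool [0.029 1.    0.   ]
```

Call:
{"op": "drive_tool", "data": {
  "commands": [
    {"x": 0.0031,"y": -0.002,"z": -0.0025,"turn": 0,"hand": 0},
    {"x": 0.0063,"y": -0.005,"z": 0.0014,"turn": 0,"hand": 0},
    {"x": 0.0032,"y": -0.005,"z": 0.0039,"turn": 0,"hand": 0},
    {"x": 0.0032,"y": 0,"z": 0.0039,"turn": 0,"hand": 0},
    {"x": 0.0032,"y": 0.003,"z": 0.0039,"turn": 0,"hand": 0}
  ]
}}

```text
clock: 26.7
eef_pos: [0.5431, 0.1083, 0.0415]
tool_rot: [-0.453, 2.427, 0.184]
contact_force: [-5.0, -4.2, 0.1]
gripper_width: 0.002
grasp_force: 3.3
```

```bash
python3 fr.py
```

```text
t 26.7 p [0.5431 0.1083 0.0415] q [ 0.081 -0.229 -0.977  0.166  0.197 -0.22 ] F [-5.  -4.2  0.1] Tq [-1.    1.15 -0.38] w 0.002 g 3.298477828502655
axes x [-0.727 -0.274 -0.63 ] y [-0.366  0.93   0.017] z [ 0.581  0.243 -0.777]
wrist [0.354 0.029 0.295] tilt 39.0 az 0.397
Fh -6.2 Fy -1.9 Fz 0.1 rel h -0.0105 y -0.0073 z -0.0385 h tool [-0.776  0.022  0.63 ] y tool [ 0.028  1.    -0.   ]
```

Call:
{"op": "drive_tool", "data": {
  "commands": [
    {"x": 0,"y": 0.003,"z": 0,"turn": 0,"hand": 0},
    {"x": 0,"y": 0.006,"z": 0,"turn": 0,"hand": 0},
    {"x": 0,"y": 0.009,"z": 0,"turn": 0,"hand": 0},
    {"x": 0,"y": 0.012,"z": 0,"turn": 0,"hand": 0},
    {"x": 0,"y": 0.015,"z": 0,"turn": 0,"hand": 0}
  ]
}}

```text
clock: 27.32
eef_pos: [0.5373, 0.1228, 0.0417]
tool_rot: [-0.454, 2.427, 0.186]
contact_force: [-3.8, -2.4, -2.4]
gripper_width: -0.001
grasp_force: 2.3
```

```bash
python3 fr.py
```

```text
t 27.32 p [0.5373 0.1228 0.0417] q [ 0.123 -0.24  -0.985  0.163  0.173 -0.188] F [-3.8 -2.4 -2.4] Tq [-0.84  1.44 -0.2 ] w -0.001 g 2.2743887454271317
axes x [-0.727 -0.275 -0.63 ] y [-0.368  0.93   0.018] z [ 0.581  0.245 -0.777]
wrist [0.348 0.043 0.295] tilt 39.1 az 0.399
Fh -4.5 Fy -0.7 Fz -2.4 rel h -0.0102 y 0.0084 z -0.0383 h tool [-0.776  0.023  0.63 ] y tool [ 0.029  1.    -0.   ]
```

Clean rack contact: Fy is −1.9 N against the expected 0.04/0.0225 ≈ 1.8 N, so the wheel is turning freely. Repeating strokes.

Call:
{"op": "drive_tool", "data": {
  "commands": [
    {"x": 0.0039,"y": 0,"z": -0.0032,"turn": 0,"hand": 0},
    {"x": 0.0039,"y": -0.022,"z": -0.0032,"turn": 0,"hand": 0},
    {"x": -0.0006,"y": -0.022,"z": 0.0005,"turn": 0,"hand": 0},
    {"x": -0.0006,"y": -0.017,"z": 0.0005,"turn": 0,"hand": 0},
    {"x": -0.0006,"y": -0.012,"z": 0.0005,"turn": 0,"hand": 0}
  ]
}}

```text
clock: 27.95
eef_pos: [0.544, 0.1105, 0.0435]
tool_rot: [-0.451, 2.425, 0.182]
contact_force: [-19.4, -12.0, 15.5]
gripper_width: 0.001
grasp_force: 11.3
```

```bash
python3 fr.py|tail -1
```

```text
Fh -22.5 Fy -3.7 Fz 15.5 rel h -0.0088 y -0.0055 z -0.0365 h tool [-0.775  0.019  0.632] y tool [ 0.025  1.    -0.   ]
```

Call:
{"op": "drive_tool", "data": {
  "commands": [
    {"x": 0,"y": 0.002,"z": 0,"turn": 0,"hand": 0},
    {"x": 0,"y": 0.004,"z": 0,"turn": 0,"hand": 0},
    {"x": 0,"y": 0.006,"z": 0,"turn": 0,"hand": 0},
    {"x": 0,"y": 0.008,"z": 0,"turn": 0,"hand": 0},
    {"x": 0,"y": 0.01,"z": 0,"turn": 0,"hand": 0}
  ]
}}

```text
clock: 28.58
eef_pos: [0.5388, 0.1212, 0.0424]
tool_rot: [-0.453, 2.426, 0.186]
contact_force: [-13.0, -5.5, 6.1]
gripper_width: 0.0
grasp_force: 6.8
```

```bash
python3 fr.py|tail -1
```

```text
Fh -14.1 Fy -0.0 Fz 6.1 rel h -0.0095 y 0.0064 z -0.0376 h tool [-0.776  0.023  0.631] y tool [0.029 1.    0.   ]
```

Call:
{"op": "drive_tool", "data": {
  "commands": [
    {"x": 0.0039,"y": 0,"z": -0.0032,"turn": 0,"hand": 0},
    {"x": 0.0039,"y": -0.022,"z": -0.0032,"turn": 0,"hand": 0},
    {"x": 0,"y": -0.022,"z": 0,"turn": 0,"hand": 0},
    {"x": 0,"y": -0.017,"z": 0,"turn": 0,"hand": 0},
    {"x": 0,"y": -0.012,"z": 0,"turn": 0,"hand": 0}
  ]
}}

```text
clock: 29.2
eef_pos: [0.5444, 0.109, 0.0428]
tool_rot: [-0.451, 2.425, 0.182]
contact_force: [-15.9, -11.5, 11.7]
gripper_width: -0.001
grasp_force: 9.5
```

```bash
python3 fr.py|tail -1
```

```text
Fh -19.1 Fy -4.6 Fz 11.7 rel h -0.0090 y -0.0070 z -0.0372 h tool [-0.775  0.019  0.631] y tool [0.025 1.    0.   ]
```

Call:
{"op": "drive_tool", "data": {
  "commands": [
    {"x": 0,"y": 0.002,"z": 0,"turn": 0,"hand": 0},
    {"x": 0,"y": 0.004,"z": 0,"turn": 0,"hand": 0},
    {"x": 0,"y": 0.006,"z": 0,"turn": 0,"hand": 0},
    {"x": 0,"y": 0.008,"z": 0,"turn": 0,"hand": 0},
    {"x": 0,"y": 0.01,"z": 0,"turn": 0,"hand": 0}
  ]
}}

```text
clock: 29.82
eef_pos: [0.5393, 0.1194, 0.042]
tool_rot: [-0.453, 2.427, 0.185]
contact_force: [-11.2, -6.9, 6.5]
gripper_width: -0.001
grasp_force: 6.8
```

```bash
python3 fr.py
```

```text
t 29.82 p [0.5393 0.1194 0.042 ] q [ 0.113 -0.237 -0.982  0.164  0.178 -0.195] F [-11.2  -6.9   6.5] Tq [-0.96  1.52 -0.26] w -0.001 g 6.836708667688072
axes x [-0.727 -0.274 -0.63 ] y [-0.367  0.93   0.018] z [ 0.581  0.244 -0.776]
wrist [0.35  0.04  0.295] tilt 39.1 az 0.398
Fh -13.0 Fy -2.0 Fz 6.5 rel h -0.0098 y 0.0045 z -0.0380 h tool [-0.776  0.022  0.63 ] y tool [0.029 1.    0.   ]
```

Call:
{"op": "drive_tool", "data": {
  "commands": [
    {"x": 0.0039,"y": 0,"z": -0.0032,"turn": 0,"hand": 0},
    {"x": 0.0039,"y": -0.02,"z": -0.0032,"turn": 0,"hand": 0},
    {"x": 0.0009,"y": -0.02,"z": -0.0007,"turn": 0,"hand": 0},
    {"x": 0.0009,"y": -0.015,"z": -0.0007,"turn": 0,"hand": 0},
    {"x": 0.0009,"y": -0.01,"z": -0.0007,"turn": 0,"hand": 0}
  ]
}}

```text
clock: 30.45
eef_pos: [0.5431, 0.1093, 0.0426]
tool_rot: [-0.452, 2.425, 0.183]
contact_force: [-7.3, -8.8, 6.3]
gripper_width: 0.001
grasp_force: 5.0
```

```bash
python3 fr.py|tail -1
```

```text
Fh -10.2 Fy -5.3 Fz 6.3 rel h -0.0101 y -0.0063 z -0.0374 h tool [-0.775  0.02   0.631] y tool [0.026 1.    0.   ]
```

Call:
{"op": "drive_tool", "data": {
  "commands": [
    {"x": 0,"y": 0.002,"z": 0,"turn": 0,"hand": 0},
    {"x": 0,"y": 0.004,"z": 0,"turn": 0,"hand": 0},
    {"x": 0,"y": 0.006,"z": 0,"turn": 0,"hand": 0},
    {"x": 0,"y": 0.008,"z": 0,"turn": 0,"hand": 0},
    {"x": 0,"y": 0.01,"z": 0,"turn": 0,"hand": 0}
  ]
}}

```text
clock: 31.08
eef_pos: [0.5385, 0.1188, 0.0419]
tool_rot: [-0.453, 2.427, 0.184]
contact_force: [-3.2, -6.5, 1.2]
gripper_width: -0.001
grasp_force: 2.6
```

```bash
python3 fr.py|tail -1
```

```text
Fh -5.5 Fy -4.8 Fz 1.2 rel h -0.0106 y 0.0043 z -0.0381 h tool [-0.776  0.021  0.63 ] y tool [ 0.027  1.    -0.   ]
```

Call:
{"op": "drive_tool", "data": {
  "commands": [
    {"x": 0.02,"y": 0,"z": -0.016,"turn": 0,"hand": 0},
    {"x": 0.02,"y": 0,"z": -0.06,"turn": 0,"hand": 0},
    {"x": 0.005,"y": 0,"z": -0.07,"turn": 0,"hand": 0},
    {"x": -0.015,"y": 0,"z": -0.08,"turn": 0,"hand": 0},
    {"x": -0.036,"y": -0.01,"z": -0.073,"turn": 0,"hand": 0}
  ]
}}

```text
clock: 31.7
eef_pos: [0.5274, 0.1031, 0.1243]
tool_rot: [-0.456, 2.421, 0.188]
contact_force: [0.9, 0.6, 1.1]
gripper_width: -0.002
grasp_force: 0.0
```

```bash
python3 - <<'E'
from h import *
from scipy.optimize import least_squares
c=wcam('w7')
# wheel drop: template match dark wheel blob around the predicted silhouettes, compare w6/w7
for n in("w3","w6","w7"):
    c=load(n+".npz");g=c["pixels"].astype(float).max(2)
    H=np.array([.55,.119]);a=np.linspace(0,2*np.pi,181)[:-1]
    best=[]
    for z in np.arange(.070,.101,.0005):
      for dx in np.arange(-.003,.0031,.001):
        for dy in np.arange(-.003,.0031,.001):
          e=0
          # hub (bright) edge: rim top outline, dark inside / bright outside
          P=lambda r:proj(c,np.c_[H[0]+dx+r*np.cos(a),H[1]+dy+r*np.sin(a),0*a+z])
          i,o=P(.0205),P(.0245)
          s=lambda p:cv2.remap(g.astype(np.float32),p[:,0].astype(np.float32)[None],p[:,1].astype(np.float32)[None],1)[0]
          e=np.clip(s(o)-s(i),-60,60).mean();best.append((e,z,dx,dy))
    best.sort(reverse=True);print(n,[tuple(np.round(b,4)) for b in best[:4]])
E
```

```text
t 31.7 p [0.5274 0.1031 0.1243] q [ 0.066 -0.361 -0.862  0.41   0.21  -0.234] F [0.9 0.6 1.1] Tq [-0.22  0.53 -0.06] w -0.002 g 0.0
axes x [-0.722 -0.275 -0.634] y [-0.37   0.929  0.018] z [ 0.584  0.247 -0.773]
wrist [0.337 0.022 0.376] tilt 39.4 az 0.401
w3 [(np.float64(43.4462), np.float64(0.071), np.float64(-0.003), np.float64(-0.001)), (np.float64(43.2679), np.float64(0.0715), np.float64(-0.003), np.float64(-0.002)), (np.float64(43.2398), np.float64(0.071), np.float64(-0.003), np.float64(-0.002)), (np.float64(43.2097), np.float64(0.0705), np.float64(-0.002), np.float64(-0.001))]
w6 [(np.float64(44.8597), np.float64(0.0715), np.float64(-0.003), np.float64(-0.002)), (np.float64(44.7857), np.float64(0.071), np.float64(-0.003), np.float64(-0.002)), (np.float64(44.712), np.float64(0.071), np.float64(-0.003), np.float64(-0.001)), (np.float64(44.6848), np.float64(0.0715), np.float64(-0.003), np.float64(-0.001))]
w7 [(np.float64(39.3019), np.float64(0.085), np.float64(-0.003), np.float64(-0.002)), (np.float64(39.1457), np.float64(0.085), np.float64(-0.003), np.float64(-0.001)), (np.float64(38.8003), np.float64(0.0855), np.float64(-0.003), np.float64(-0.002)), (np.float64(38.6109), np.float64(0.0855), np.float64(-0.003), np.float64(-0.003))]
```

```bash
python3 - <<'E'
from h import *
for n in("w2","w3","w6","w7"):
    c=load(n+".npz");g=c["pixels"].max(2)
    u,v=proj(c,[[.549,.1185,.09]])[0]
    m=(g>70).astype(np.uint8);k,lab,st_,ce=cv2.connectedComponentsWithStats(m,connectivity=4)
    i=[j for j in range(1,k) if 30<st_[j,4]<1500 and np.hypot(*(ce[j]-[u,v]))<20]
    for j in i:
        o,d=ray(c,ce[j])
        # z where ray passes closest to the wheel axis
        A=np.array([.549,.1185]);t=((A-o[:2])@d[:2])/(d[:2]@d[:2]);P=o+t*d
        print(n,(u.round(1),v.round(1)),ce[j].round(1),st_[j],"z",P[2].round(4),"miss",np.linalg.norm(P[:2]-A).round(4))
E
```

```text
w2 (np.float64(239.2), np.float64(190.8)) [238.7 191.3] [229 185  21  14 236] z 0.0908 miss 0.0005
w3 (np.float64(246.2), np.float64(226.8)) [246. 228.] [230 216  33  24 579] z 0.0909 miss 0.0002
w6 (np.float64(255.1), np.float64(205.3)) [254.8 205.6] [241 197  29  18 411] z 0.0903 miss 0.0003
w7 (np.float64(262.8), np.float64(198.2)) [262.4 194.6] [249 186  28  18 424] z 0.0864 miss 0.0002
```

Call:
{"op": "drive_tool", "data": {
  "commands": [
    {"x": 0.021,"y": 0,"z": -0.007,"turn": 0,"hand": 0},
    {"x": 0.041,"y": 0,"z": 0.003,"turn": 0,"hand": 0},
    {"x": 0.056,"y": 0,"z": 0.013,"turn": 0,"hand": 0},
    {"x": 0.056,"y": 0,"z": 0.057,"turn": 0,"hand": 0},
    {"x": 0.0385,"y": 0,"z": 0.071,"turn": 0,"hand": 0}
  ]
}}

```text
clock: 32.38
eef_pos: [0.5381, 0.1095, 0.039]
tool_rot: [-0.455, 2.429, 0.188]
contact_force: [-0.4, 0.1, -0.3]
gripper_width: -0.0
grasp_force: 0.0
```

Call:
{"op": "drive_tool", "data": {
  "commands": [
    {"x": -0.0015,"y": 0,"z": 0.0012,"turn": 0,"hand": 0},
    {"x": -0.0028,"y": 0,"z": 0.0023,"turn": 0,"hand": 0},
    {"x": -0.0028,"y": 0.002,"z": 0.0023,"turn": 0,"hand": 0},
    {"x": -0.0028,"y": 0.004,"z": 0.0023,"turn": 0,"hand": 0},
    {"x": -0.0028,"y": 0.006,"z": 0.0023,"turn": 0,"hand": 0}
  ]
}}

```text
clock: 33.0
eef_pos: [0.5407, 0.1139, 0.0422]
tool_rot: [-0.451, 2.426, 0.183]
contact_force: [-3.5, -6.6, -1.8]
gripper_width: 0.001
grasp_force: 3.2
```

```bash
python3 fr.py
```

```text
t 33.0 p [0.5407 0.1139 0.0422] q [ 0.099 -0.236 -0.982  0.164  0.184 -0.205] F [-3.5 -6.6 -1.8] Tq [-1.34  1.36 -0.64] w 0.001 g 3.152408692985773
axes x [-0.726 -0.274 -0.631] y [-0.365  0.931  0.016] z [ 0.583  0.242 -0.776]
wrist [0.351 0.035 0.295] tilt 39.1 az 0.394
Fh -5.8 Fy -4.8 Fz -1.8 rel h -0.0106 y -0.0011 z -0.0378 h tool [-0.776  0.02   0.631] y tool [ 0.026  1.    -0.   ]
```

Call:
{"op": "drive_tool", "data": {
  "commands": [
    {"x": -0.001,"y": 0,"z": 0.0008,"turn": 0,"hand": 0},
    {"x": -0.001,"y": 0.0015,"z": 0.0008,"turn": 0,"hand": 0},
    {"x": -0.001,"y": 0.003,"z": 0.0008,"turn": 0,"hand": 0},
    {"x": -0.001,"y": 0.0045,"z": 0.0008,"turn": 0,"hand": 0},
    {"x": -0.001,"y": 0.006,"z": 0.0008,"turn": 0,"hand": 0}
  ]
}}

```text
clock: 33.62
eef_pos: [0.5393, 0.1188, 0.042]
tool_rot: [-0.45, 2.427, 0.18]
contact_force: [-8.5, -11.9, 1.5]
gripper_width: -0.005
grasp_force: 6.1
```

```bash
python3 fr.py
```

```text
t 33.62 p [0.5393 0.1188 0.042 ] q [ 0.116 -0.238 -0.983  0.163  0.171 -0.191] F [ -8.5 -11.9   1.5] Tq [-1.89  1.68 -1.03] w -0.005 g 6.136079672724009
axes x [-0.727 -0.273 -0.63 ] y [-0.363  0.932  0.015] z [ 0.583  0.24  -0.777]
wrist [0.349 0.041 0.295] tilt 39.0 az 0.39
Fh -12.4 Fy -7.8 Fz 1.5 rel h -0.0100 y 0.0039 z -0.0380 h tool [-0.776  0.019  0.63 ] y tool [0.024 1.    0.   ]
```

Fy is 7.8 N at N 12.4 N and the rim is turning without slip, so torque is about 0.176 N·m and load about 5 N, inside the light-load range. The foot is done. Next I'll back off and locate the key.

Call:
{"op": "drive_tool", "data": {
  "commands": [
    {"x": 0.008,"y": 0,"z": -0.0065,"turn": 0,"hand": 0},
    {"x": 0.025,"y": 0,"z": -0.03,"turn": 0,"hand": 0},
    {"x": 0.025,"y": 0,"z": -0.08,"turn": 0,"hand": 0},
    {"x": 0.01,"y": -0.04,"z": -0.11,"turn": 0,"hand": 0},
    {"x": 0,"y": -0.09,"z": -0.12,"turn": 0,"hand": 0}
  ]
}}

```text
clock: 34.25
eef_pos: [0.5051, 0.0079, 0.14]
tool_rot: [-0.458, 2.414, 0.184]
contact_force: [2.0, 0.8, -0.7]
gripper_width: -0.003
grasp_force: 0.0
```

```bash
python3 - <<'E'
from h import *
c=wcam('w8')
rs=[]
for n in("w2","w8","top0","scene0"):
    c=load(n+".npz");p=cv2.cvtColor(c["pixels"],cv2.COLOR_RGB2HSV)
    m=((p[...,0]>105)&(p[...,0]<125)&(p[...,1]>120)&(p[...,2]>40)).astype(np.uint8)
    u,v=proj(c,[[.517,-.0756,.068]])[0]
    m=cv2.morphologyEx(m,cv2.MORPH_CLOSE,np.ones((9,9)) if n[0]=='w' else np.ones((3,3)))
    k,l,s,ce=cv2.connectedComponentsWithStats(m)
    j=[i for i in range(1,k) if s[i,4]>20 and np.hypot(*(ce[i]-[u,v]))<30]
    for i in j:
        x,y,w,h=s[i,:4];ctr=ce[i]
        print(n,(u,v),ctr,s[i]); rs.append(ray(c,ctr))
print(tri(rs)); 
for a in range(len(rs)):
    for b in range(a): print(a,b,tri([rs[a],rs[b]]))
E
```

```text
t 34.25 p [0.5051 0.0079 0.14  ] q [-0.228 -0.394 -0.834  0.538  0.382 -0.484] F [ 2.   0.8 -0.7] Tq [-0.22  0.49 -0.04] w -0.003 g 0.0
axes x [-0.718 -0.277 -0.639] y [-0.37   0.929  0.013] z [ 0.589  0.246 -0.769]
wrist [ 0.313 -0.072  0.391] tilt 39.7 az 0.396
w2 (np.float64(37.69119673472383), np.float64(97.97992269201795)) [35.31500339 92.22199593] [   7   69   58   48 1473]
w8 (np.float64(147.0911460323145), np.float64(124.77990672856032)) [144.99583333 118.40714286] [ 115   94   62   50 1680]
top0 (np.float64(280.1635220594006), np.float64(199.90992115922015)) [280.29268293 200.24390244] [275 197  11   7  41]
(array([ 0.51549185, -0.07764679,  0.06388286]), [np.float64(0.001027034118323833), np.float64(0.0005621254842230966), np.float64(0.0015483483067455452)])
1 0 (array([ 0.51392521, -0.07790866,  0.06517315]), [np.float64(5.432379946325768e-05), np.float64(5.4323799463326555e-05)])
2 0 (array([ 0.51542807, -0.0772974 ,  0.06439435]), [np.float64(0.0012682852369257961), np.float64(0.0012682852369257597)])
2 1 (array([ 0.51606433, -0.0772526 ,  0.06296182]), [np.float64(0.0009909343557309165), np.float64(0.0009909343557309225)])
```

Call:
{"op": "drive_tool", "data": {
  "commands": [
    {"x": 0.01,"y": -0.05,"z": 0,"turn": 0,"hand": 0},
    {"x": 0.035,"y": -0.084,"z": 0.01,"turn": 0,"hand": 0},
    {"x": 0.065,"y": -0.084,"z": 0.025,"turn": 0,"hand": 0},
    {"x": 0.065,"y": -0.084,"z": 0.05,"turn": 0,"hand": 0},
    {"x": 0.065,"y": -0.084,"z": 0.056,"turn": 0,"hand": 0}
  ]
}}

```text
clock: 34.92
eef_pos: [0.5201, -0.0735, 0.0479]
tool_rot: [-0.454, 2.424, 0.187]
contact_force: [-0.1, 0.2, 1.3]
gripper_width: 0.0
grasp_force: 0.0
```

```bash
cat > kf.py <<'E'
from h import *
K=np.array([.515,-.0775,.0645])
s,M=wr();d=M.T@(K-s["eef_pos"]);print("key in tool",d.round(4),"Ftool",(M.T@s["contact_force"]).round(1))
E
python3 kf.py
```

```text
t 34.92 p [ 0.5201 -0.0735  0.0479] q [-0.436 -0.191 -0.903  0.358  0.488 -0.679] F [-0.1  0.2  1.3] Tq [-0.2   0.52  0.04] w 0.0 g 0.0
axes x [-0.725 -0.274 -0.632] y [-0.368  0.93   0.018] z [ 0.583  0.246 -0.775]
wrist [ 0.33  -0.154  0.3  ] tilt 39.2 az 0.4
key in tool [-0.0057 -0.0016 -0.0168] Ftool [-0.8  0.3 -1. ]
```

Call:
{"op": "drive_tool", "data": {
  "commands": [
    {"x": -0.0055,"y": -0.0015,"z": 0.004,"turn": 0,"hand": 0},
    {"x": -0.0055,"y": -0.0015,"z": 0.008,"turn": 0,"hand": 0},
    {"x": -0.0055,"y": -0.0015,"z": 0.01,"turn": 0,"hand": 0},
    {"x": -0.0055,"y": -0.0015,"z": 0.011,"turn": 0,"hand": 0},
    {"x": -0.0055,"y": -0.0015,"z": 0.012,"turn": 0,"hand": 0}
  ]
}}

```text
clock: 35.55
eef_pos: [0.5322, -0.0711, 0.0433]
tool_rot: [-0.454, 2.423, 0.185]
contact_force: [-3.5, -2.2, 5.8]
gripper_width: -0.001
grasp_force: 3.3
```

```bash
python3 kf.py|tail -1
```

```text
key in tool [ 0.0008  0.0008 -0.028 ] Ftool [-0.5 -0.6 -7.1]
```

7 N on the key. I'll hold briefly, then let go.

Call:
{"op": "drive_tool", "data": {
  "commands": [
    {"x": 0,"y": 0,"z": 0,"turn": 0,"hand": 0},
    {"x": 0,"y": 0,"z": 0,"turn": 0,"hand": 0},
    {"x": 0,"y": 0,"z": 0,"turn": 0,"hand": 0},
    {"x": 0,"y": 0,"z": 0,"turn": 0,"hand": 0},
    {"x": 0,"y": 0,"z": 0,"turn": 0,"hand": 0}
  ]
}}

```text
clock: 36.17
eef_pos: [0.5322, -0.0712, 0.0433]
tool_rot: [-0.454, 2.423, 0.185]
contact_force: [-4.2, -1.3, 5.0]
gripper_width: -0.003
grasp_force: 3.2
```

Call:
{"op": "drive_tool", "data": {
  "commands": [
    {"x": 0,"y": 0,"z": -0.01,"turn": 0,"hand": 0},
    {"x": 0,"y": 0,"z": -0.03,"turn": 0,"hand": 0},
    {"x": 0,"y": 0,"z": -0.06,"turn": 0,"hand": 0},
    {"x": 0,"y": 0,"z": -0.09,"turn": 0,"hand": 0},
    {"x": 0,"y": 0,"z": -0.1,"turn": 0,"hand": 0}
  ]
}}

```text
clock: 36.8
eef_pos: [0.4732, -0.0961, 0.1216]
tool_rot: [-0.453, 2.423, 0.184]
contact_force: [0.8, -0.7, 0.6]
gripper_width: 0.0
grasp_force: 0.0
```

```bash
python3 - <<'E'
from h import *
from cell import cams
wr()
a=load("top0.npz")["pixels"].astype(int);b=cams.camera("top")["pixels"].astype(int)
d=np.abs(a-b).sum(2)
for n,(x,y,w,h) in dict(bowl=(248,112,56,50),tins=(120,143,40,36),jar=(375,182,32,30),ring=(168,215,34,40),mug=(118,208,42,32),mill=(358,155,30,26),wheel=(218,184,18,18)).items():
    print(n,d[y:y+h,x:x+w].mean().round(1))
E
```

```text
t 36.8 p [ 0.4732 -0.0961  0.1216] q [-0.556 -0.32  -0.805  0.644  0.542 -0.801] F [ 0.8 -0.7  0.6] Tq [-0.21  0.54 -0.01] w 0.0 g 0.0
axes x [-0.724 -0.274 -0.633] y [-0.367  0.93   0.017] z [ 0.584  0.244 -0.774]
wrist [ 0.283 -0.176  0.374] tilt 39.3 az 0.396
bowl 21.7
tins 20.7
jar 14.7
ring 23.9
mug 18.0
mill 12.4
wheel 16.5
```

```bash
python3 -c "
from cell import finish_job
print(finish_job())"
```

```text
the job is handed in; nothing more can be done
None
```

I screwed the foot down until it took an estimated load of about 5 N, then held the tare key at about 7 N for over half a second and let go. I handed the job in at 36.8 s with the arm clear. I saw no sign that the bowl or the other things had moved, but the load was judged by feel and I had no separate check that the key registered.

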